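Set a stepped shaft up in V-blocks for a run-out check

ROBOT

A 6-joint arm with a two-finger parallel gripper is mounted at the origin on a cart in front of the work surface, level with it; the furniture and walls round the work are solid. World frame = base frame: x ahead of the robot, y to its left, z up, the work surface at z = 0. Lengths are in mm, angles in rad, forces in N, time in s.
With the tool pointing down it reaches from about 350 to 875 mm from the base axis. Payload 4.2 kg.
Tool frame: the origin (TCP) lies between the finger pads; the fingertips stand 25 mm ahead of it and the grasp point (between the pads) lies 6 mm ahead of it; z points along the fingers, y is the line along which they close (so a half turn about z gives the same grasp; the last joint's range is limited). The gripper opens to 85 mm and grips with 20 to 120 N. Pads are 22 mm wide; open, the fingers measure 114 mm over their backs; the gripper's body (76 mm by 85 mm) begins 54 mm behind the grasp point. The pads swing forward as they close: fully open they stand 13 mm farther back than shut.
Start: joints at [-1.068, 0.385, 0.008, 0, -1.194, -0.259], TCP at [150.887, -606.492, 256.312] pointing down, gripper open.
Joint ranges: [-3.14, 3.14], [-1.21, 2.06], [-1.07, 1.41], [-3.16, 2.05], [-2.99, -0.16], [-3.1, 3.1]. Speed limits (rad/s): [2.79, 2.79, 3.14, 3.14, 3.14, 3.14].

INTERFACE

Orientations are given as a unit quaternion [x, y, z, w].
In Python, from bench import arm gives the robot as it stands.
- The arm moves only by the shell command python3 -m pendant 'ROWS'. ROWS is JSON, a list of rows, each a list of 7 numbers: the shift along the tool's x, y, z in m, then the turn, a rotation vector about the tool's x, y, z in degrees, then the finger opening in m, from 0 to 0.0854. In form: [[x, y, z, wx, wy, wz, fingers], ...]. A call has 1 to 12 rows; each row shifts and turns the commanded pose from where the row before left it, along the tool's axes as they then stand; what a row does not reach is not made up. A row lasts 1/10 s, in which the tool goes at most 50 mm and 8.59 degrees, less where a joint would pass 70% of its speed; a pose out of reach is approached as far as the arm can. A call is refused whole if a number of a shift passes 0.05 or a number of a turn 8.59, either way. A call with a gripper value outside its range is refused whole. The fingers move at their own pace and stop on an object; the grip force is fixed at half the most. Time passes only in rows, so rows that do not move let the fingers close. It gives the time, the measured TCP pose, the force, the opening and the grip force at its end, in the units of the state.
- arm.read_state(): the state, without advancing time (a new reading comes with each control period).
- arm.get_image(name): name is "scene" or "side" or "wrist"; returns a dict with "image" (420x560x3 uint8, red, green, blue), "fx", "fy", "cx", "cy" (pixels), "k1" (the pictures are not rectified: a ray, as slopes to the right and down, at radius r is drawn at 1 + k1 r^2 times it, then the intrinsics apply), "xyz" and "rotation" of the camera in the world. Camera axes: x right, y down, z forward; pixel columns grow to the right and rows downward; lengths in mm; the calibration is good to about 2 mm. A picture is of the moment at which its call begins. There is no depth.
- arm.job_done(): hands the job in; it is judged then, once.
The state is a dict: "clock": time; "joints": joint angles; "joint_vel": joint speeds; "joint_efforts": joint torques, N m; "position": TCP position; "ee_rot": TCP orientation; "contact_force": force on the tool from outside, world axes, zero at the start; "wrist_torque": the same for the moment, N m; "gripper_width": finger opening in mm; "grasp_force": force on a finger pad.
Only numpy, scipy, OpenCV 4.12 (cv2) and the standard library are available. Lean on these libraries where they do the work, as an engineer would, in place of code of your own. Each camera call takes 0.05 s, during which the arm holds its last target. There are 200 camera calls.

TASK

Set the stepped shaft up for a run-out check on the grey inspection plate: stand the green wide-V block on the plate's left scribed cross and the yellow narrow-V block on its right one, both square with their Vs in line along the scribed line, then lay the shaft in the two Vs, thick end in the green block and thin end in the yellow one, so that it lies level with each journal centred on its block. Lay the marker flat on the plate just in front of the middle of the shaft and parallel to it, ready to mark the high spot, and do not touch the dial gauge.

Things in the scene. Friction and masses are not known exactly. Their poses are not given: they have to be found in the camera images.
- plate: fixed grey inspection plate, 220 (x) by 260 mm (y), bright top 30 mm above the bench. Origin: centre of its underside; x to the rear (gauge) edge, y to the left end, z up; turned at most 0.25 rad. A line is scribed along y at x = -15 mm; on it, on dark blue patches of 90 x 52 mm, are the left cross (y = +76 mm) and right cross (y = -76 mm). Low 17 mm handle bars at both ends.
- dial_gauge: fixed dial gauge on a blue magnetic base on the plate's rear half; same frame and origin as the plate. Its tip points to the front, drawn back to x = 36 mm, y = 0, z = 75 mm (the height of the seated shaft's axis). It all lies within x = 36 to 107 mm, |y| < 33 mm and below z = 103 mm. Not to be touched.
- wide_block: loose green V-block, 56 (x) by 30 (y) by 44 mm (z), 0.3 to 0.6 kg. Origin: centre of its underside. Its upward 90 degree V runs along y, 43 mm wide at the top, bottom 22 mm above the foot (solid below): a 32 mm journal lies in it with its axis 45 mm above the foot. Easy grip: low, across the 30 mm. Same either way round.
- narrow_block: loose yellow V-block, 56 (x) by 30 (y) by 44 mm (z), 0.35 to 0.65 kg. Origin: centre of its underside. Its upward V along y is smaller, 26 mm wide at the top, bottom 31 mm above the foot: a 20 mm journal lies in it with its axis 45 mm above the foot. Easy grip: low, across the 30 mm. Same either way round.
- shaft: loose shaft, 200 mm, 0.6 to 0.9 kg. Origin: mid-axis; y to the thick end. Thin journal 20 mm dia., y -100 to -52; dark body 28 mm, -52 to 42; collar 40 mm, 42 to 52; thick journal 32 mm, 52 to 100 (journal middles -76, +76). Two flats 22 mm apart (x = -11, 11), y 0 to 34, upright at the start: grip there, it balances at y = 17. Starts in the rest, axis 45 mm up, thick end left.
- shaft_rest: fixed wooden rest that holds the shaft at the start: base board 46 x 190 x 10 mm, two notched uprights 46 mm wide, 16 mm thick, 41 mm high at y = +76 and -76 mm, open between them. Origin: centre of its underside; y along the shaft to its thick end.
- marker: loose red and black paint marker lying flat, 125 x 15 x 15 mm, 20 g; does not roll. Origin: on its underside; x along its length, which reaches from x = -71 to +54 mm. Which end points where does not matter.
Things that resemble listed ones, but are neither listed nor needed, are in the scene too. What is shaped like the wide_block but orange is not meant.

How it is judged:
By the outcome, as a careful person would: the job done as asked, in the order asked, and still so for the second after the job is handed in, with the robot touching nothing.
It also fails if it takes over 106 s, if anything falls off the work surface, if the arm or the gripper's body presses on something with over 40 N, if the wrist force passes 120 N, or if a joint passes its speed limit or range.

## Working session

There is one attempt and no reset: what is moved stays moved. The work goes in short steps, Python scripts to look and compute and a shell command to move; the robot and the scene stay as the last step left them, time stands still between calls to the robot, and variables do not carry over. Pictures are saved under pics/ and viewed, at most 14 in all, crops included, and the job is handed in when it is done.

```bash
mkdir -p pics; ls; python3 - <<'E'
from bench import arm
import cv2
for n in("scene","side"):
    d=arm.get_image(n); cv2.imwrite(f"pics/{n}0.png",d["image"][:,:,::-1])
    print(n,{k:v for k,v in d.items() if k!="image"})
print(arm.read_state())
E
```

```text
pics
scene {'fx': 444.3904169471345, 'fy': 444.3904169471345, 'cx': 278.94439081764017, 'cy': 210.49290351458396, 'k1': 0.04983015301873548, 'xyz': array([140.20567813, 652.55579683, 877.7965279 ]), 'rotation': array([-0.19308783,  0.90435057, -0.37143537,  0.0830837 ])}
side {'fx': 521.4383856389719, 'fy': 521.4383856389719, 'cx': 273.29124517141963, 'cy': 206.7790614150296, 'k1': -0.04099758100504647, 'xyz': array([-189.50591864,  329.49870077, 1159.12075764]), 'rotation': array([-0.4627129 ,  0.83240051, -0.26628704,  0.14865184])}
{'clock': 0.1, 'joints': array([-1.06840304e+00,  3.85469467e-01,  6.74974289e-03, -4.37162433e-04,
       -1.19397725e+00, -2.58607934e-01]), 'joint_vel': array([ 0.00211013, -0.00164177,  0.00093047,  0.00197051, -0.00124071,
       -0.00088455]), 'joint_efforts': array([-5.09696820e-04, -3.93319809e+01,  1.88929671e+01,  4.19786990e+00,
       -2.53086349e-03,  9.01990461e-06]), 'position': array([ 150.77120216, -606.05421653,  255.3317565 ]), 'ee_rot': array([-1.21510977e-01,  9.92589612e-01,  9.57807107e-04, -1.64297246e-04]), 'contact_force': array([-0.01634907,  0.21276228,  0.23321892]), 'wrist_torque': array([-0.00062261, -0.00129087,  0.01022334]), 'grasp_force': 0.0, 'gripper_width': 85.3794055345064}
```

View pics/scene0.png

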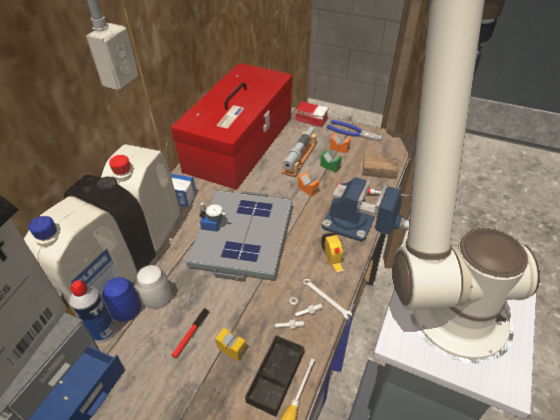

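View pics/side0.png

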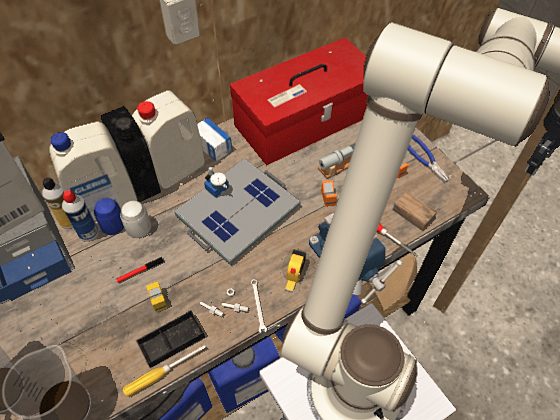

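The scene view shows the plate at about (245,232), the shaft in its rest at (298,150), and the marker at (190,332). The yellow V-block is at (231,344), and the yellow thing at (333,252) is a tape measure. V-block candidates are green (331,160), orange (340,143) and orange (308,183). The green one fits the description. I'll confirm it in a crop.

```bash
cat > h.py <<'E'
from bench import arm
import cv2, numpy as np
from scipy.spatial.transform import Rotation as R
def grab(n,name=None):
    d=arm.get_image(n); d["n"]=n
    if name: cv2.imwrite(f"pics/{name}.png",d["image"][:,:,::-1])
    return d
def rays(d,px):
    px=np.atleast_2d(np.array(px,float)); q=(px-[d["cx"],d["cy"]])/[d["fx"],d["fy"]]
    s=q.copy()
    for _ in range(20): s=q/(1+d["k1"]*(s**2).sum(1,keepdims=True))
    return R.from_quat(d["rotation"]).apply(np.c_[s,np.ones(len(s))])
def plane(d,px,z):
    r=rays(d,px); return d["xyz"]+r*((z-d["xyz"][2])/r[:,2])[:,None]
def proj(d,P):
    c=R.from_quat(d["rotation"]).inv().apply(np.atleast_2d(P)-d["xyz"]); s=c[:,:2]/c[:,2:]
    return s*(1+d["k1"]*(s**2).sum(1,keepdims=True))*[d["fx"],d["fy"]]+[d["cx"],d["cy"]]
def mask(d,lo,hi,box=None):
    m=cv2.inRange(cv2.cvtColor(d["image"],cv2.COLOR_RGB2HSV),lo,hi)
    if box:
        k=np.zeros_like(m); x0,y0,x1,y1=box; k[y0:y1,x0:x1]=1; m=m*k
    return m
def crop(d,box,name,s):
    x0,y0,x1,y1=box; cv2.imwrite(f"pics/{name}.png",cv2.resize(d["image"][y0:y1,x0:x1,::-1],None,fx=s,fy=s,interpolation=cv2.INTER_CUBIC))
E
python3 - <<'E'
from h import *
d=grab("scene"); crop(d,(180,110,380,260),"c1",4)
for n,p,z in [("green",(331,160),30),("or1",(340,143),30),("or2",(308,183),30),("yel",(231,344),30),("marker",(190,332),8),("shaft",(298,150),45),("plate",(245,232),30),("vise",(352,205),60)]: print(n,plane(d,p,z).round())
E
```

```text
green [[ 435. -370.   30.]]
or1 [[ 438. -462.   30.]]
or2 [[ 460. -246.   30.]]
yel [[422. 283.  30.]]
marker [[524. 284.   8.]]
shaft [[ 538. -357.   45.]]
plate [[538.  -5.  30.]]
vise [[ 312. -180.   60.]]
```

View pics/c1.png

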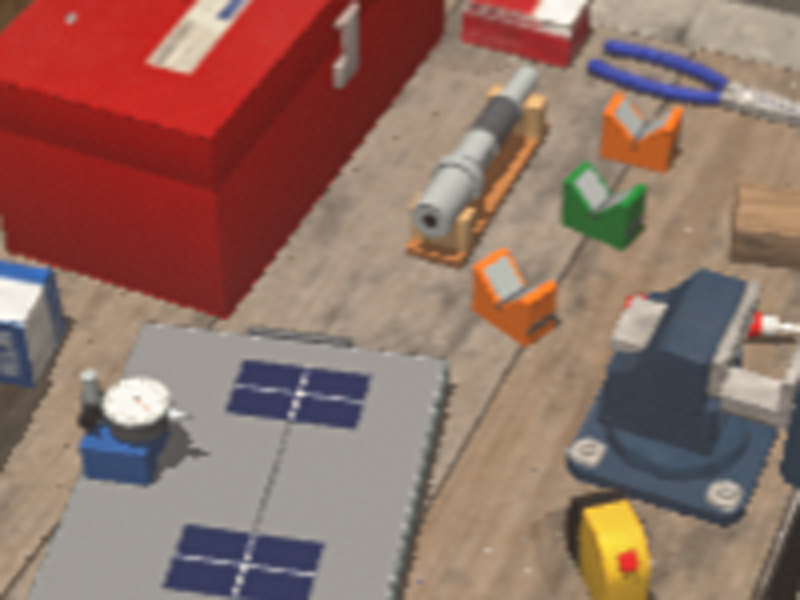

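Confirmed: the green wide-V block is at crop (603,205), between the two orange look-alikes, and its V is clearly wide. Next I'll measure the plate roughly and work out the first hover.

```bash
cat >> h.py <<'E'
def goto(p,yaw=None):
    """shift in tool axes (m) from now to TCP p (mm); turn about tool z (deg) to bring closing line to world angle yaw"""
    s=arm.read_state(); r=R.from_quat(s["ee_rot"]); y=r.apply([0,1,0]); a=np.degrees(np.arctan2(y[1],y[0]))
    out="shift %s"%(r.inv().apply(np.array(p)-s["position"])/1000).round(4)
    if yaw is not None: out+=" tool-z turn %.2f"%(-((yaw-a+90)%180-90))
    print(out,"| at",s["position"].round(1),"yaw %.2f"%a,"tilt",np.degrees(r.as_matrix()[:2,2]).round(2),"j6 %.2f t %.1f"%(s["joints"][5],s["clock"]))
def blobs(m,mina=30):
    n,l,st,c=cv2.connectedComponentsWithStats(m)
    return [(st[i,4],c[i],l==i) for i in range(1,n) if st[i,4]>=mina]
E
python3 - <<'E'
from h import *
for n in("scene","side"):
    d=grab(n); m=mask(d,(112,90,40),(128,255,140),(215,180,290,280) if n=="scene" else (190,165,290,250)); m=cv2.morphologyEx(m,cv2.MORPH_CLOSE,np.ones((5,5)))
    P=[]
    for a,c,_ in blobs(m): print(n,a,c.round(1),plane(d,c,30).round(1)); 
goto((440,-330,350))
d=grab("wrist","w0"); s=arm.read_state(); r=R.from_quat(s["ee_rot"]); print("cam in tool",r.inv().apply(d["xyz"]-s["position"]).round(1),(r.inv()*R.from_quat(d["rotation"])).as_matrix().round(2),d["fx"])
E
```

```text
scene 362 [254.3 208.1] [[555.5 -92.4  30. ]]
scene 493 [240.6 251.1] [[519.3  55.4  30. ]]
side 457 [261.4 192.4] [[553.2 -92.6  30. ]]
side 531 [219.9 225.8] [[517.3  55.1  30. ]]
shift [-0.3473  0.1984 -0.094 ] | at [ 150.8 -606.3  255.8] yaw 103.96 tilt [-0.02  0.06] j6 -0.26 t 0.2
cam in tool [  76.    -0.7 -117. ] [[-0.   -0.96 -0.3 ]
 [ 1.   -0.   -0.  ]
 [ 0.   -0.3   0.96]] 327.65722557200786
```

```bash
python3 -m pendant '[[-0.0386,0.022,-0.0104,0,0,0,0.085],[-0.0386,0.022,-0.0104,0,0,0,0.085],[-0.0386,0.022,-0.0104,0,0,0,0.085],[-0.0386,0.022,-0.0104,0,0,0,0.085],[-0.0386,0.022,-0.0104,0,0,0,0.085],[-0.0386,0.022,-0.0104,0,0,0,0.085],[-0.0386,0.022,-0.0104,0,0,0,0.085],[-0.0386,0.022,-0.0104,0,0,0,0.085],[-0.0386,0.022,-0.0104,0,0,0,0.085],[0,0,0,0,0,0,0.085],[0,0,0,0,0,0,0.085]]'
python3 - <<'E'
from h import *
goto((440,-330,350)); d=grab("wrist","w1")
E
```

```text
clock: 1.4
position: [440.8, -329.6, 349.9]
ee_rot: [-0.123, 0.992, 0.0, 0.0]
contact_force: [0.0, -0.2, -0.6]
gripper_width: 85.0
grasp_force: 0.0
shift [ 0.0009 -0.0002 -0.0001] | at [ 440.8 -329.6  349.9] yaw 104.09 tilt [0.   0.01] j6 -0.98 t 1.4
```

View pics/w1.png

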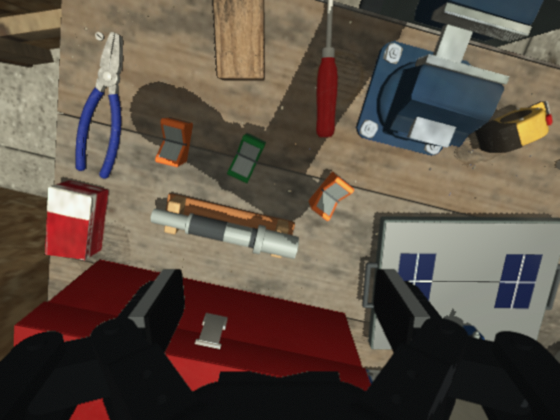

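The wrist view shows green at (247,158), the orange blocks at (174,142) and (332,197), the shaft at (225,230) with its thick end right (world left), and the toolbox below it. I'll put the camera straight above the green block and measure its top outline.

```bash
python3 -m pendant '[[-0.03,-0.019,0.025,0,0,0,0.085],[-0.03,-0.019,0.025,0,0,0,0.085],[0,0,0,0,0,0,0.085],[0,0,0,0,0,0,0.085]]'
cat >> h.py <<'E'
def rect(d,m,z):
    """min-area rectangle of a mask's hull laid onto plane z: centre, long, short, world angle of the SHORT side (deg)"""
    c=np.vstack([x for x in cv2.findContours(m,cv2.RETR_EXTERNAL,cv2.CHAIN_APPROX_NONE)[0] if len(x)>8])[:,0]
    W=plane(d,c,z)[:,:2]; (ce,(w,h),a)=cv2.minAreaRect(W.astype(np.float32))
    if w<h: short=a; 
    else: short=a+90
    return np.round(ce,1),round(max(w,h),1),round(min(w,h),1),round((short+90)%180-90,2)
E
python3 - <<'E'
from h import *
d=grab("wrist","w2"); m=mask(d,(45,80,30),(85,255,200)); 
for a,c,k in blobs(m,100):
    print(a,c.round(),plane(d,c,44).round(1))
g=cv2.morphologyEx(m,cv2.MORPH_OPEN,np.ones((2,2))); print(rect(d,g,44),d["xyz"].round())
x,y=(int(v) for v in max(blobs(m,50),key=lambda b:b[0])[1]); crop(d,(x-60,y-45,x+60,y+45),"c2",6)
goto((0,0,0))
E
```

```text
clock: 1.85
position: [506.6, -353.9, 298.0]
ee_rot: [-0.121, 0.993, 0.001, -0.002]
contact_force: [-0.3, 0.1, 0.2]
gripper_width: 84.4
grasp_force: 0.0
330 [282.  97.] [[ 418.6 -372.3   44. ]]
314 [267. 130.] [[ 456.6 -380.5   44. ]]
(array([ 438.6, -375.1]), 56.7, 30.8, 78.47) [ 433. -373.  415.]
shift [0.4066 0.465  0.3003] | at [ 506.6 -353.9  299.9] yaw 103.88 tilt [-0.06 -0.01] j6 -0.98 t 1.9
```

View pics/c2.png

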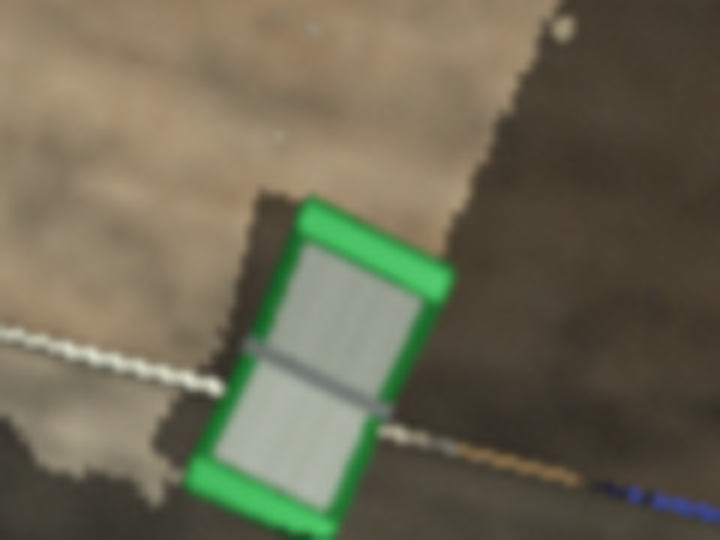

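The outline is 56.7 x 30.8 mm, so the fit is good. Centre is (438.6,-375.1) and the short side is at 78.3°. Now I'll go over it, turn and descend partway.

```bash
python3 -m pendant '[[0.0355,-0.0021,0.03,0,0,0,0.06],[0.0356,-0.0022,0.03,0,0,0,0.06],[0,0,0.04,0,0,8.53,0.06],[0,0,0.04,0,0,8.53,0.06],[0,0,0.04,0,0,8.53,0.06],[0,0,0,0,0,0,0.06],[0,0,0,0,0,0,0.06]]'
python3 - <<'E'
from h import *
goto((438.6,-375.1,31),78.3)
E
```

```text
clock: 2.6
position: [439.8, -375.1, 122.0]
ee_rot: [0.1, 0.995, -0.001, 0.001]
contact_force: [0.4, 0.1, 1.4]
gripper_width: 60.2
grasp_force: 0.0
shift [ 0.0014 -0.0001  0.091 ] tool-z turn 0.26 | at [ 439.8 -375.1  122. ] yaw 78.56 tilt [ 0.1  -0.11] j6 -1.35 t 2.6
```

```bash
python3 -m pendant '[[0.0014,0,0.035,0,0,0.26,0.06],[0,0,0.035,0,0,0,0.06],[0,0,0.021,0,0,0,0.06],[0,0,0,0,0,0,0.06],[0,0,0,0,0,0,0.02],[0,0,0,0,0,0,0.02],[0,0,0,0,0,0,0.02],[0,0,0,0,0,0,0.02],[0,0,0,0,0,0,0.02],[0,0,0,0,0,0,0.02]]'; python3 -c "
from h import *
goto((438.6,-375.1,31),78.3)"
```

```text
clock: 3.6
position: [440.3, -375.1, 32.2]
ee_rot: [0.103, 0.995, -0.001, 0.003]
contact_force: [-1.0, -0.3, 6.5]
gripper_width: 28.8
grasp_force: 60.6
shift [ 0.0017 -0.0003  0.0012] tool-z turn -0.09 | at [ 440.3 -375.1   32.2] yaw 78.21 tilt [ 0.31 -0.19] j6 -1.35 t 3.6
```

```bash
python3 -m pendant '[[0,0,-0.03,0,0,0,0.02],[0,0,-0.045,0,0,0,0.02],[0,0,-0.045,0,0,0,0.02],[0,0,-0.045,0,0,-8.5,0.02],[0,0,-0.045,0,0,-8.5,0.02],[0,0,-0.045,0,0,-8.5,0.02],[0,0,-0.015,0,0,0,0.02]]'; python3 -m pendant '[[-0.0282,0.036,0,0,0,0,0.02],[-0.0282,0.036,0,0,0,0,0.02],[-0.0282,0.036,0,0,0,0,0.02],[-0.0282,0.036,0,0,0,0,0.02],[-0.0282,0.036,0,0,0,0,0.02],[-0.0282,0.036,0,0,0,0,0.02],[-0.0282,0.036,0,0,0,0,0.02],[-0.0282,0.036,0,0,0,0,0.02],[-0.0282,0.036,0,0,0,0,0.02],[0,0,0,0,0,0,0.02],[0,0,0,0,0,0,0.02]]'
python3 - <<'E'
from h import *
d=grab("wrist","w3"); m=mask(d,(108,90,30),(130,255,150)); m=cv2.morphologyEx(m,cv2.MORPH_CLOSE,np.ones((7,7)))
for a,c,k in blobs(m,400): print(a,c.round(1),plane(d,c,30).round(1),rect(d,(k*255).astype(np.uint8),30))
goto((518.3,55.2,142),103.7)
E
```

```text
clock: 4.3
position: [439.3, -374.8, 306.0]
ee_rot: [-0.12, 0.993, -0.004, 0.005]
contact_force: [-0.1, -0.7, -3.2]
gripper_width: 28.7
grasp_force: 60.5
clock: 5.4
position: [608.2, 1.9, 298.7]
ee_rot: [-0.12, 0.993, 0.0, -0.001]
contact_force: [-0.4, -1.3, -3.0]
gripper_width: 28.8
grasp_force: 60.7
3685 [207.5 108.9] [[552.8 -94.9  30. ]] (array([554.5, -94.4]), 87.7, 50.4, -76.3)
3625 [342.7 109. ] [[517.   52.5  30. ]] (array([519. ,  53.2]), 86.9, 50.0, -76.25)
3539 [503.3 306. ] [[708.8 335.   30. ]] (array([708. , 325.2]), 168.4, 76.1, -14.3)
shift [0.0741 0.0739 0.157 ] tool-z turn -0.04 | at [607.9   0.8 298.9] yaw 103.66 tilt [-0.05  0.01] j6 -1.60 t 5.5
```

View pics/w3.png

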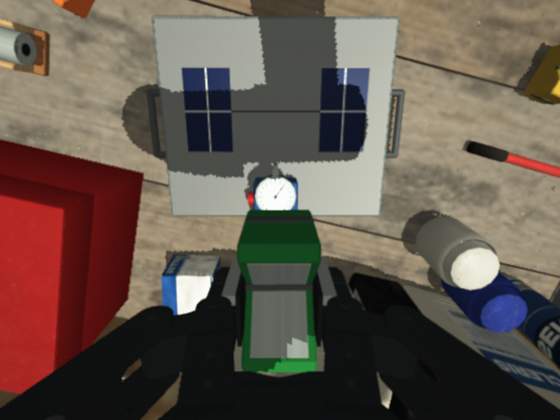

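The wrist view shows both patches cleanly at (207,109) and (343,109), with the gauge at (276,190) and green held. I'm moving over the left cross and will lower until contact.

```bash
python3 -m pendant '[[0.024,0.0243,0.02,0,0,0,0.02],[0.024,0.0243,0.02,0,0,0,0.02],[0.0241,0.0242,0.02,0,0,0,0.02],[0,0,0.04,0,0,0,0.02],[0,0,0.04,0,0,0,0.02],[0,0,0.04,0,0,0,0.02],[0,0,0.03,0,0,0,0.02],[0,0,0,0,0,0,0.02],[0,0,0,0,0,0,0.02]]'; python3 -c "
from h import *
goto((520.6,54.4,62),103.65)"
```

```text
clock: 6.35
position: [522.0, 53.6, 89.9]
ee_rot: [-0.118, 0.993, -0.0, 0.0]
contact_force: [0.3, 0.2, -2.7]
gripper_width: 29.2
grasp_force: 60.6
shift [0.0012 0.0011 0.0279] tool-z turn -0.07 | at [522.   53.6  89.9] yaw 103.58 tilt [ 0.06 -0.02] j6 -1.75 t 6.3
```

```bash
python3 -m pendant '[[0.0012,0.0011,0.015,0,0,0,0.02],[0,0,0.008,0,0,0,0.02],[0,0,0.002,0,0,0,0.02],[0,0,0,0,0,0,0.02],[0,0,0,0,0,0,0.02]]';python3 -m pendant '[[0,0,0.001,0,0,0,0.02],[0,0,0.001,0,0,0,0.02],[0,0,0,0,0,0,0.02]]'; python3 -c "
from h import *
goto((520.6,54.4,62),103.65)"
```

```text
clock: 6.85
position: [520.7, 55.4, 64.9]
ee_rot: [-0.119, 0.993, 0.0, 0.001]
contact_force: [0.8, 1.1, -4.0]
gripper_width: 28.7
grasp_force: 60.7
clock: 7.15
position: [520.0, 55.3, 61.9]
ee_rot: [-0.119, 0.993, -0.0, -0.0]
contact_force: [0.7, 0.2, -4.0]
gripper_width: 29.0
grasp_force: 60.7
shift [-0.0004 -0.001  -0.0001] tool-z turn -0.03 | at [520.   55.3  61.9] yaw 103.62 tilt [-0.01 -0.  ] j6 -1.75 t 7.2
```

```bash
python3 -m pendant '[[0,0,0.001,0,0,0,0.02],[0,0,0,0,0,0,0.02]]'; python3 -m pendant '[[0,0,0.001,0,0,0,0.02],[0,0,0,0,0,0,0.02]]';
```

```text
clock: 7.35
position: [520.1, 55.3, 61.3]
ee_rot: [-0.119, 0.993, -0.0, 0.0]
contact_force: [-1.9, 0.7, 1.1]
gripper_width: 28.9
grasp_force: 61.2
clock: 7.55
position: [520.1, 55.3, 61.2]
ee_rot: [-0.119, 0.993, -0.0, 0.0]
contact_force: [-4.2, 1.3, 7.3]
gripper_width: 28.8
grasp_force: 62.2
```

Contact made. Releasing, rising and viewing from above.

```bash
python3 -m pendant '[[0,0,0,0,0,0,0.045],[0,0,0,0,0,0,0.045],[0,0,0,0,0,0,0.045],[0,0,-0.03,0,0,0,0.045],[0,0,-0.05,0,0,0,0.045],[0,0,-0.05,0,0,0,0.045],[-0.024,-0.02,-0.05,0,0,0,0.045],[-0.0245,-0.02,-0.03,0,0,0,0.045],[-0.0245,-0.02,0,0,0,0,0.045],[0,0,0,0,0,0,0.045],[0,0,0,0,0,0,0.045]]'
cat > chk.py <<'E'
from h import *
import sys
d=grab("wrist"); cv2.imwrite("pics/last.png",d["image"][:,:,::-1])
m=mask(d,(108,90,30),(130,255,150)); m=cv2.morphologyEx(m,cv2.MORPH_CLOSE,np.ones((7,7)))
for a,c,k in blobs(m,400): print("blue",a,c.round(1),rect(d,(k*255).astype(np.uint8),30))
for n,lo,hi in(("green",(45,80,30),(85,255,200)),("yellow",(20,140,60),(34,255,255))):
    m=cv2.morphologyEx(mask(d,lo,hi),cv2.MORPH_OPEN,np.ones((2,2)))
    m=cv2.dilate(m,np.ones((9,9)))
    for a,c,k in blobs(m,150):
        mm=((cv2.erode((k*255).astype(np.uint8),np.ones((9,9)))))
        print(n,a,c.round(),rect(d,mm,74),"z44:",rect(d,mm,44))
print("cam",d["xyz"].round(1)); goto((0,0,0),103.65)
E
python3 chk.py
```

```text
clock: 8.65
position: [600.6, 15.9, 261.1]
ee_rot: [-0.118, 0.993, 0.0, -0.001]
contact_force: [-0.8, 0.6, -0.6]
gripper_width: 44.8
grasp_force: 0.0
blue 4519 [184.9 113.4] (array([554.9, -94.2]), 87.7, 50.5, -76.4)
blue 1823 [326.8 112.3] (array([519.1,  53.1]), 88.5, 50.2, -76.23)
blue 4429 [512.5 329. ] (array([709.8, 327.6]), 171.3, 80.5, -15.78)
green 2747 [340. 114.] (array([518.8,  51.8]), 55.5, 34.9, -76.42) z44: (array([518. ,  57.1]), 60.9, 38.3, -76.42)
yellow 1163 [548.  84.] (array([452.1, 214.9]), 38.9, 20.6, -62.05) z44: (array([444.7, 236.3]), 42.8, 22.6, -62.05)
cam [527.1  -2.6 378.4]
shift [0.5865 0.1253 0.2626] tool-z turn -0.05 | at [600.1  16.1 261.2] yaw 103.60 tilt [-0.14 -0.02] j6 -1.63 t 8.7
```

View pics/last.png

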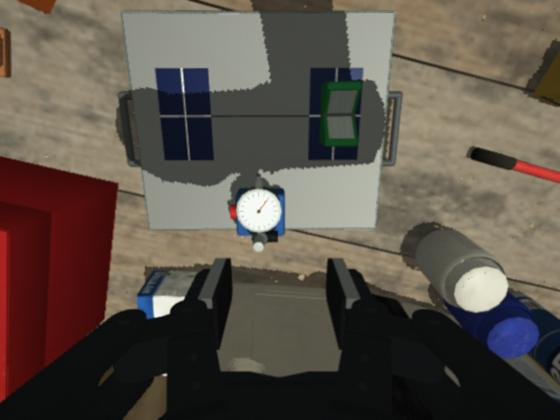

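The plate, gauge and green block at (341,114) look right. I'll put the camera straight above the block to judge its offset from the cross.

```bash
python3 -m pendant '[[-0.003,0.0278,0,0,0,0,0.045],[-0.003,0.0278,0,0,0,0,0.045],[0,0,0,0,0,0,0.045],[0,0,0,0,0,0,0.045]]'; python3 chk.py
```

```text
clock: 9.1
position: [592.7, 72.4, 262.1]
ee_rot: [-0.12, 0.993, -0.0, -0.0]
contact_force: [0.1, 0.3, 0.1]
gripper_width: 45.1
grasp_force: 0.0
blue 4602 [128.7 106.6] (array([554.7, -94.3]), 88.5, 50.6, -76.23)
blue 2217 [278.1 107.7] (array([518.9,  53.3]), 87.9, 50.3, -76.36)
blue 483 [225.  205.7] (array([633.4,  17.1]), 54.1, 20.8, -83.8)
blue 2818 [475.3 317.2] (array([698. , 338.3]), 165.9, 62.8, -10.53)
green 2428 [280. 108.] (array([518.3,  54.8]), 55.8, 30.1, -76.34) z44: (array([518.2,  54.9]), 61.2, 33.0, -76.34)
yellow 4228 [521.  67.] (array([437.2, 248. ]), 59.1, 47.9, 83.47) z44: (array([429.1, 267.1]), 64.9, 52.6, 83.47)
cam [519.2  53.7 379.3]
shift [0.5929 0.0705 0.2626] tool-z turn 0.03 | at [592.9  71.8 262.1] yaw 103.68 tilt [-0.04 -0.02] j6 -1.72 t 9.2
```

```bash
python3 -m pendant '[[0.038,0.0005,0.03,0,0,0,0.045],[0.038,0.0005,0.03,0,0,0,0.045],[0,0,0.045,0,0,0,0.045],[0,0,0.045,0,0,0,0.045],[0,0,0.035,0,0,0,0.045],[0,0,0.015,0,0,0,0.045],[0,0,0,0,0,0,0.045],[0,0,0,0,0,0,0.02],[0,0,0,0,0,0,0.02],[0,0,0,0,0,0,0.02],[0,0,0,0,0,0,0.02],[0,0,-0.003,0,0,0,0.02]]'; python3 -m pendant '[[0,0,0,0,0,0,0.02],[0,0,0,0,0,0,0.02]]'; python3 -c "
from h import *
goto((518.9,53.3,61.5),103.65)"
```

```text
clock: 10.35
position: [519.2, 54.7, 65.4]
ee_rot: [-0.118, 0.993, 0.0, -0.0]
contact_force: [0.4, -0.1, -3.9]
gripper_width: 28.7
grasp_force: 60.2
clock: 10.55
position: [519.4, 54.8, 65.3]
ee_rot: [-0.119, 0.993, 0.0, 0.0]
contact_force: [0.7, 0.1, -3.5]
gripper_width: 28.6
grasp_force: 60.2
shift [ 0.0008 -0.0013  0.0038] tool-z turn -0.04 | at [519.4  54.8  65.3] yaw 103.61 tilt [-0.    0.01] j6 -1.75 t 10.6
```

```bash
python3 -m pendant '[[-0.0002,-0.0015,0,0,0,0,0.02],[0,0,0,0,0,0,0.02],[0,0,0.003,0,0,0,0.02],[0,0,0.001,0,0,0,0.02],[0,0,0,0,0,0,0.02]]'; python3 -m pendant '[[0,0,0.001,0,0,0,0.02],[0,0,0,0,0,0,0.02]]'
```

```text
clock: 11.05
position: [520.4, 53.5, 63.2]
ee_rot: [-0.119, 0.993, -0.0, 0.0]
contact_force: [-4.8, 0.4, 11.0]
gripper_width: 29.0
grasp_force: 61.9
clock: 11.25
position: [520.3, 53.4, 63.1]
ee_rot: [-0.119, 0.993, -0.0, 0.0]
contact_force: [-6.7, 1.2, 17.3]
gripper_width: 28.8
grasp_force: 62.8
```

```bash
python3 -m pendant '[[0,0,0,0,0,0,0.045],[0,0,0,0,0,0,0.045],[0,0,0,0,0,0,0.045],[0,0,-0.03,0,0,0,0.05],[0,0,-0.05,0,0,0,0.055],[0,0,-0.05,0,0,0,0.06],[0,0.02,-0.045,0,0,0,0.06],[-0.0075,0.0446,-0.025,0,0,0,0.06],[-0.0075,0.0446,0,0,0,0,0.06],[-0.0075,0.0446,0,0,0,0,0.06],[-0.0075,0.0446,0,0,0,0,0.06],[-0.0075,0.0446,0,0,0,0,0.06]]'; python3 -m pendant '[[0,0,0,0,0,0,0.06],[0,0,0,0,0,0,0.06]]'; python3 chk.py
```

```text
clock: 12.45
position: [499.0, 298.6, 259.3]
ee_rot: [-0.119, 0.993, -0.0, -0.0]
contact_force: [0.1, 0.7, 0.6]
gripper_width: 59.8
grasp_force: 0.0
clock: 12.65
position: [499.0, 297.7, 258.6]
ee_rot: [-0.119, 0.993, -0.001, -0.001]
contact_force: [0.1, -0.4, -0.3]
gripper_width: 60.2
grasp_force: 0.0
blue 1900 [ 52.2 141.6] (array([518.4,  53.2]), 87.6, 50.4, -76.27)
blue 623 [  7.4 239.3] (array([636. ,  17.5]), 59.4, 20.6, 89.86)
blue 4419 [481.4 321.6] (array([608.6, 572.5]), 257.4, 61.6, -11.64)
blue 5235 [248.  341.9] (array([697.5, 308. ]), 132.0, 122.4, 21.53)
green 3475 [ 37. 150.] (array([514.9,  65.6]), 60.5, 56.8, 13.32) z44: (array([523.7,  44.3]), 66.5, 62.4, 13.32)
yellow 2581 [279. 108.] (array([425.4, 279. ]), 50.9, 28.1, 81.66) z44: (array([425.4, 279. ]), 56.0, 30.9, 81.66)
cam [425.5 279.2 375.8]
shift [ 0.5547 -0.1705  0.2597] tool-z turn -0.01 | at [499.1 296.7 258.8] yaw 103.64 tilt [-0.06 -0.06] j6 -2.15 t 12.7
```

View pics/last.png

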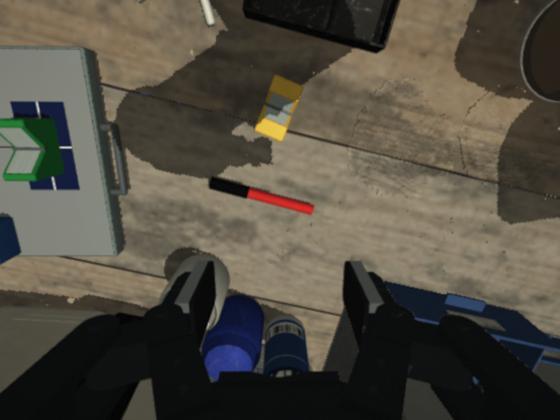

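The yellow narrow-V block is at (279,108) and the marker at (261,196). Yellow measures 56.0 x 30.9 mm, centre (425.4,279.0), short side at 81.7°. Going to grip it.

```bash
python3 -m pendant '[[0.038,0,0.03,0,0,0,0.06],[0.038,0,0.03,0,0,0,0.06],[0,0,0.035,0,0,7.33,0.06],[0,0,0.035,0,0,7.33,0.06],[0,0,0.035,0,0,7.33,0.06],[0,0,0,0,0,0,0.06],[0,0,0,0,0,0,0.06]]'
python3 - <<'E'
from h import *
goto((425.4,279,31),81.66)
E
```

```text
clock: 13.4
position: [426.2, 278.3, 95.1]
ee_rot: [0.072, 0.997, -0.0, 0.0]
contact_force: [0.3, 0.4, 0.3]
gripper_width: 59.9
grasp_force: 0.0
shift [0.0009 0.0006 0.0641] tool-z turn 0.07 | at [426.2 278.3  95.1] yaw 81.73 tilt [ 0.01 -0.04] j6 -2.61 t 13.4
```

```bash
python3 -m pendant '[[0.0009,0.0006,0.035,0,0,0,0.06],[0,0,0.029,0,0,0,0.06],[0,0,0,0,0,0,0.06],[0,0,0,0,0,0,0.02],[0,0,0,0,0,0,0.02],[0,0,0,0,0,0,0.02],[0,0,0,0,0,0,0.02],[0,0,0,0,0,0,0.02],[0,0,0,0,0,0,0.02]]'; python3 -c "
from h import *
goto((425.4,279,31),81.66)"
```

```text
clock: 14.3
position: [425.6, 280.1, 33.0]
ee_rot: [0.072, 0.997, 0.001, 0.001]
contact_force: [-0.2, -2.5, 6.4]
gripper_width: 28.7
grasp_force: 61.4
shift [ 0.     -0.0011  0.002 ] tool-z turn 0.03 | at [425.6 280.1  33. ] yaw 81.69 tilt [0.14 0.11] j6 -2.62 t 14.3
```

```bash
python3 -m pendant '[[0,0,-0.03,0,0,0,0.02],[0,0,-0.045,0,0,-7.33,0.02],[0,0,-0.045,0,0,-7.33,0.02],[0,0,-0.045,0,0,-7.33,0.02]]'; python3 -m pendant '[[-0.0041,-0.0438,0,0,0,0,0.02],[-0.0041,-0.0438,0,0,0,0,0.02],[-0.0041,-0.0438,0,0,0,0,0.02],[-0.0041,-0.0438,0,0,0,0,0.02],[-0.0041,-0.0438,0,0,0,0,0.02],[-0.0041,-0.0438,0,0,0,0,0.02],[-0.0041,-0.0438,0,0,0,0,0.02],[-0.0041,-0.0438,0,0,0,0,0.02],[-0.0041,-0.0438,0,0,0,0,0.02],[0,0,0,0,0,0,0.02],[0,0,0,0,0,0,0.02]]'; python3 -c "
from h import *
goto((554.7,-94.3,63),103.65)"
```

```text
clock: 14.7
position: [423.8, 279.0, 197.7]
ee_rot: [-0.121, 0.993, 0.0, -0.0]
contact_force: [1.4, 0.7, -5.9]
gripper_width: 28.8
grasp_force: 61.3
clock: 15.8
position: [552.4, -95.7, 195.2]
ee_rot: [-0.117, 0.993, 0.001, -0.001]
contact_force: [-0.1, -0.3, -6.4]
gripper_width: 29.2
grasp_force: 61.8
shift [-0.0027  0.0006  0.1322] tool-z turn -0.20 | at [552.4 -95.7 195.2] yaw 103.45 tilt [-0.08  0.06] j6 -1.45 t 15.8
```

```bash
python3 -m pendant '[[-0.0027,0.0006,0.04,0,0,-0.2,0.02],[0,0,0.04,0,0,0,0.02],[0,0,0.03,0,0,0,0.02],[0,0,0.015,0,0,0,0.02],[0,0,0,0,0,0,0.02],[0,0,0,0,0,0,0.02]]'; python3 -c "
from h import *
goto((554.7,-94.3,63),103.65)"
```

```text
clock: 16.4
position: [556.2, -92.5, 71.3]
ee_rot: [-0.121, 0.993, -0.0, 0.0]
contact_force: [0.5, 0.1, -4.6]
gripper_width: 29.2
grasp_force: 61.7
shift [ 0.0019 -0.0013  0.0083] tool-z turn 0.28 | at [556.2 -92.5  71.3] yaw 103.93 tilt [ 0.05 -0.  ] j6 -1.45 t 16.4
```

```bash
cat >> h.py <<'E'
def avg(p,yaw,n=8):
    P=[];A=[]
    for _ in range(n):
        arm.get_image("wrist"); s=arm.read_state(); r=R.from_quat(s["ee_rot"]); y=r.apply([0,1,0]); P.append(s["position"]); A.append(np.degrees(np.arctan2(y[1],y[0])))
    P=np.array(P); print("mean",P.mean(0).round(2),"std",P.std(0).round(2),"yaw %.2f std %.2f"%(np.mean(A),np.std(A)),"shift",(r.inv().apply(np.array(p)-P.mean(0))).round(2),"turn %.2f"%(-((yaw-np.mean(A)+90)%180-90)))
E
python3 -c "
from h import *
avg((554.7,-94.3,63),103.65)"
```

```text
mean [556.58 -93.13  71.84] std [0.32 0.27 0.39] yaw 103.85 std 0.03 shift [ 2.12 -0.69  8.83] turn 0.20
```

```bash
python3 -m pendant '[[0.0021,-0.0007,0.005,0,0,0.2,0.02],[0,0,0.002,0,0,0,0.02],[0,0,0,0,0,0,0.02],[0,0,0,0,0,0,0.02]]'; python3 -m pendant '[[0,0,0.001,0,0,0,0.02],[0,0,0,0,0,0,0.02]]'; python3 -m pendant '[[0,0,0.001,0,0,0,0.02],[0,0,0,0,0,0,0.02]]'
```

```text
clock: 17.2
position: [554.0, -94.8, 63.3]
ee_rot: [-0.119, 0.993, -0.0, -0.0]
contact_force: [0.2, -0.4, -5.1]
gripper_width: 29.2
grasp_force: 61.8
clock: 17.4
position: [554.0, -94.6, 62.4]
ee_rot: [-0.119, 0.993, 0.0, -0.0]
contact_force: [-0.6, 0.5, -5.3]
gripper_width: 29.0
grasp_force: 61.8
clock: 17.6
position: [554.1, -94.7, 62.1]
ee_rot: [-0.119, 0.993, -0.0, 0.0]
contact_force: [-1.8, -0.1, 0.2]
gripper_width: 28.9
grasp_force: 62.4
```

```bash
python3 -m pendant '[[0,0,0,0,0,0,0.045],[0,0,0,0,0,0,0.045],[0,0,0,0,0,0,0.045],[0,0,-0.03,0,0,0,0.045],[0,0,-0.05,0,0,0,0.045],[0,0,-0.05,0,0,0,0.045],[0,0,-0.05,0,0,0,0.045],[0,0,-0.05,0,0,0,0.045],[0,0,0,0,0,0,0.045]]'; python3 -c "
from h import *
d=arm.get_image('scene')
print(plane(d,(237,189.5),0).round()); 
for z in (100,130,160,200): print(z,plane(d,(233,155),z).round())
goto((628.5,-76.3,292),103.65)"
```

```text
clock: 18.5
position: [557.6, -95.2, 300.7]
ee_rot: [-0.119, 0.993, -0.002, 0.009]
contact_force: [0.3, 0.3, -0.3]
gripper_width: 44.7
grasp_force: 0.0
[[ 651. -167.    0.]]
100 [[ 670. -196.  100.]]
130 [[ 650. -163.  130.]]
160 [[ 629. -130.  160.]]
200 [[602. -87. 200.]]
shift [-0.075   0.0008  0.0051] tool-z turn -0.02 | at [555.8 -94.7 296.4] yaw 103.63 tilt [0.6  0.02] j6 -1.45 t 18.6
```

Toolbox height is about 130 mm, so there's plenty of clearance at z 290.

```bash
python3 -m pendant '[[-0.0375,0.0004,0,0,0,0,0.045],[-0.0375,0.0004,0,0,0,0,0.045],[0,0,0,0,0,0,0.045],[0,0,0,0,0,0,0.045],[0,0,0,0,0,0,0.045]]'; python3 chk.py
```

```text
clock: 19.05
position: [625.9, -76.4, 290.6]
ee_rot: [-0.118, 0.993, 0.0, -0.001]
contact_force: [-1.0, -0.3, 0.7]
gripper_width: 45.0
grasp_force: 0.0
blue 1767 [280.7 110.9] (array([555. , -94.3]), 88.4, 50.2, -76.46)
blue 1435 [411.8 108.6] (array([519.2,  53. ]), 87.2, 49.6, -76.35)
blue 1431 [536.4 305.4] (array([704.7, 289.6]), 120.4, 42.7, -26.0)
green 3021 [425. 111.] (array([520.9,  44.5]), 55.5, 44.4, -76.77) z44: (array([518.,  57.]), 60.5, 48.4, -76.77)
yellow 2315 [278. 110.] (array([553.6, -95.2]), 54.8, 29.8, -76.47) z44: (array([553.8, -95.2]), 59.7, 32.5, -76.47)
cam [552.4 -94.9 407.9]
shift [0.59   0.2215 0.2918] tool-z turn -0.04 | at [625.8 -76.5 291.2] yaw 103.61 tilt [-0.05 -0.  ] j6 -1.47 t 19.1
```

```bash
cp pics/last.png pics/ry.png; python3 -m pendant '[[-0.0009,0.038,0,0,0,0,0.045],[-0.0009,0.038,0,0,0,0,0.045],[-0.0009,0.038,0,0,0,0,0.045],[-0.0009,0.038,0,0,0,0,0.045],[0,0,0,0,0,0,0.045],[0,0,0,0,0,0,0.045],[0,0,0,0,0,0,0.045]]'; python3 chk.py; python3 - <<'E'
import cv2,numpy as np
a=cv2.imread("pics/ry.png")[65:155,225:335]; b=cv2.imread("pics/last.png")[65:155,225:335]
cv2.imwrite("pics/pair.png",cv2.resize(np.hstack([a,b]),None,fx=3.6,fy=3.6,interpolation=cv2.INTER_CUBIC))
E
```

```text
clock: 19.8
position: [594.1, 71.5, 291.9]
ee_rot: [-0.118, 0.993, -0.0, 0.0]
contact_force: [0.1, -0.1, 0.5]
gripper_width: 45.3
grasp_force: 0.0
blue 1640 [148.5 107.1] (array([554.3, -94.3]), 87.6, 50.4, -76.26)
blue 1814 [280.9 106.3] (array([519.1,  53.3]), 86.9, 50.2, -76.37)
blue 426 [229.9 197.7] (array([632.4,  17.4]), 52.4, 19.1, -84.0)
blue 3206 [453.4 301.7] (array([708.6, 332.5]), 158.5, 75.4, -17.02)
green 2143 [279. 106.] (array([519.1,  53. ]), 55.5, 29.7, -76.5) z44: (array([518.9,  53. ]), 60.5, 32.4, -76.5)
yellow 3202 [132. 106.] (array([551.9, -86.7]), 55.3, 44.1, -76.32) z44: (array([554.8, -99.2]), 60.2, 48.1, -76.32)
cam [520.4  53.  409. ]
shift [0.5945 0.0699 0.2916] tool-z turn -0.11 | at [594.3  71.3 291.8] yaw 103.54 tilt [0.02 0.  ] j6 -1.72 t 19.9
```

View pics/pair.png

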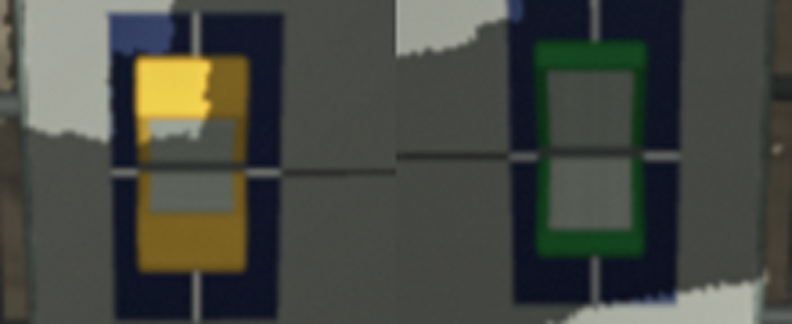

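Green sits on its cross. Yellow sits about 1.5 mm toward the front (its V line at crop y 166 against the scribed line at 173), so I'll regrip it and shift it.

```bash
python3 -m pendant '[[0.0197,-0.0381,0,0,0,0,0.045],[0.0197,-0.0381,0,0,0,0,0.045],[0.0197,-0.0381,0.02,0,0,0,0.045],[0.0197,-0.0381,0.04,0,0,0,0.045],[0,0,0.045,0,0,0,0.045],[0,0,0.045,0,0,0,0.045],[0,0,0.045,0,0,0,0.045],[0,0,0.016,0,0,0,0.045],[0,0,0,0,0,0,0.045],[0,0,0,0,0,0,0.045]]'; python3 -c "
from h import *
avg((553.6,-95.2,63),103.55,5)"
```

```text
clock: 20.85
position: [555.8, -89.1, 87.0]
ee_rot: [-0.118, 0.993, -0.0, 0.0]
contact_force: [-0.0, -0.5, 1.1]
gripper_width: 45.3
grasp_force: 0.0
mean [556.3  -88.43  88.06] std [0.16 0.2  0.17] yaw 103.61 std 0.01 shift [ 4.29 -5.93 25.05] turn 0.06
```

```bash
python3 -m pendant '[[0.0043,-0.0059,0,0,0,0,0.045],[0,0,0.025,0,0,0,0.045],[0,0,0,0,0,0,0.045],[0,0,0,0,0,0,0.02],[0,0,0,0,0,0,0.02],[0,0,0,0,0,0,0.02],[0,0,0,0,0,0,0.02],[0,0,-0.003,0,0,0,0.02],[0,0,0,0,0,0,0.02]]'; python3 -c "
from h import *
avg((554.7,-94.3,62),103.6,5)"
```

```text
clock: 22.0
position: [552.1, -94.9, 64.2]
ee_rot: [-0.118, 0.993, 0.0, -0.0]
contact_force: [-0.5, 0.0, -5.8]
gripper_width: 29.2
grasp_force: 59.6
mean [552.06 -94.89  64.03] std [0.05 0.01 0.04] yaw 103.61 std 0.00 shift [-2.71 -0.05  2.03] turn 0.01
```

```bash
python3 -m pendant '[[-0.0015,0,0,0,0,0,0.02],[0,0,0,0,0,0,0.02],[0,0,0.002,0,0,0,0.02],[0,0,0.001,0,0,0,0.02],[0,0,0,0,0,0,0.02]]'; python3 -c "
from h import *
avg((554.7,-94.3,62),103.6,3);print(arm.read_state()['contact_force'])"
```

```text
clock: 22.75
position: [554.0, -94.5, 61.9]
ee_rot: [-0.119, 0.993, -0.0, 0.0]
contact_force: [-0.7, 0.5, -0.2]
gripper_width: 29.2
grasp_force: 60.2
mean [554.   -94.53  61.91] std [0.01 0.01 0.01] yaw 103.63 std 0.00 shift [-0.73  0.06 -0.09] turn 0.03
[-0.45044278  1.20945618  0.79435053]
```

```bash
python3 -m pendant '[[0,0,0,0,0,0,0.045],[0,0,0,0,0,0,0.045],[0,0,0,0,0,0,0.045],[0,0,-0.03,0,0,0,0.045],[0,0,-0.05,0,0,0,0.045],[0,0,-0.05,0,0,0,0.045],[-0.025,0,-0.05,0,0,0,0.045],[-0.025,0,-0.05,0,0,0,0.045],[-0.027,0,0,0,0,0,0.045],[0,0,0,0,0,0,0.045],[0,0,0,0,0,0,0.045],[0,0,0,0,0,0,0.045]]'; python3 chk.py
```

```text
clock: 24.1
position: [622.6, -77.9, 279.8]
ee_rot: [-0.118, 0.993, 0.0, -0.001]
contact_force: [-0.4, 0.3, -1.3]
gripper_width: 45.0
grasp_force: 0.0
blue 1500 [415.8 112. ] (array([518.8,  53.1]), 86.9, 49.6, -76.3)
blue 1907 [280.7 112. ] (array([554.9, -94.4]), 87.5, 50.3, -76.65)
blue 1205 [538.2 311.1] (array([705.7, 283.8]), 112.2, 35.5, -26.18)
green 3177 [430. 115.] (array([521.3,  44.4]), 55.1, 45.1, -76.64) z44: (array([518.7,  57.5]), 60.2, 49.3, -76.64)
yellow 2392 [280. 116.] (array([555.7, -94.2]), 54.9, 29.1, -75.67) z44: (array([556.3, -94. ]), 60.0, 31.8, -75.67)
cam [549.2 -96.4 397.1]
shift [0.5862 0.2222 0.2813] tool-z turn -0.04 | at [622.6 -77.9 280. ] yaw 103.61 tilt [-0.12 -0.01] j6 -1.47 t 24.1
```

The yellow block is now within 1 mm of its cross. On to the shaft.

```bash
python3 -m pendant '[[0.0116,-0.0416,-0.003,0,0,0,0.05],[0.0116,-0.0416,-0.003,0,0,0,0.05],[0.0116,-0.0416,-0.003,0,0,0,0.05],[0.0116,-0.0416,-0.003,0,0,0,0.05],[0.0116,-0.0416,-0.003,0,0,0,0.05],[0.0116,-0.0416,-0.003,0,0,0,0.05],[0,0,0,0,0,0,0.05],[0,0,0,0,0,0,0.05],[0,0,0,0,0,0,0.05]]'; python3 - <<'E'
from h import *
d=grab("wrist"); crop(d,(120,20,440,260),"sh",2.5)
import pickle; pickle.dump(d,open("sh.pkl","wb"))
print(d["xyz"].round(1)); goto((0,0,0))
E
```

```text
clock: 25.05
position: [614.3, -336.0, 298.6]
ee_rot: [-0.119, 0.993, 0.0, -0.0]
contact_force: [1.1, 1.1, -0.1]
gripper_width: 50.0
grasp_force: 0.0
[ 540.7 -354.6  415.8]
shift [0.5176 0.4714 0.2992] | at [ 614.6 -335.6  298.8] yaw 103.69 tilt [-0.02  0.01] j6 -1.06 t 25.1
```

View pics/sh.png

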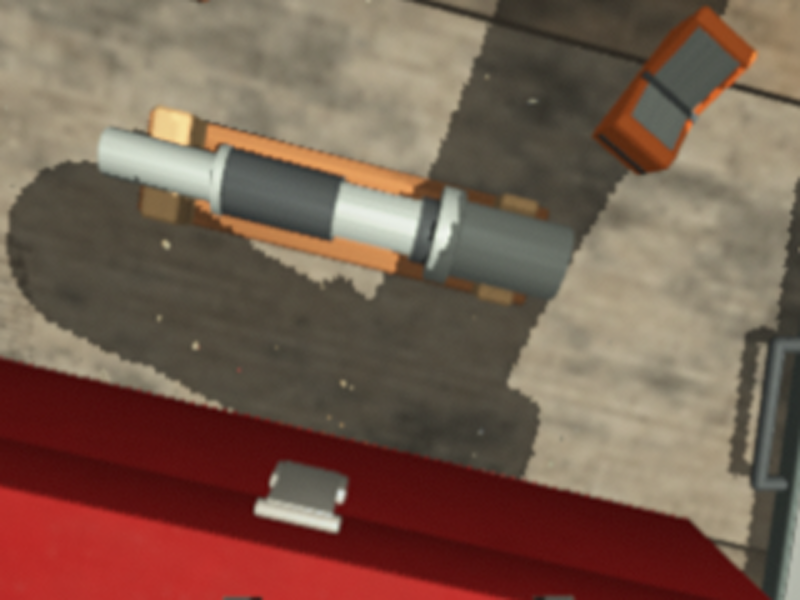

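The crop shows the shaft: thin end corners (106,128)/(98,170), thick end corners (575,230)/(553,297), flats at (340..425, ~220). The toolbox is well clear.

```bash
python3 - <<'E'
from h import *
import pickle; d=pickle.load(open("sh.pkl","rb"))
f=lambda x,y:(120+(x+.5)/2.5-.5,20+(y+.5)/2.5-.5)
W=plane(d,[f(106,128),f(98,170),f(575,230),f(553,297),f(340,181),f(331,238),f(430,198),f(420,258)],45)[:,:2]
a,b=W[:2].mean(0),W[2:4].mean(0); u=(b-a)/np.linalg.norm(b-a)
print(a.round(1),b.round(1),np.linalg.norm(b-a).round(1),np.linalg.norm(W[1]-W[0]).round(1),np.linalg.norm(W[3]-W[2]).round(1))
ang=np.degrees(np.arctan2(u[1],u[0])); mid=(a+b)/2; g=mid+17*u
print("ang",ang.round(2),"mid",mid.round(1),"grip",g.round(1),"flat ends along",[(w-mid)@u for w in W[4:]])
goto((*g,51),ang+90)
E
```

```text
[ 540.7 -482.5] [ 539.7 -280.3] 202.2 17.1 29.4
ang 90.3 mid [ 540.2 -381.4] grip [ 540.1 -364.4] flat ends along [np.float64(-1.3455265932967437), np.float64(-0.3097602432882108), np.float64(37.54049510257297), np.float64(39.25374542659242)]
shift [ 0.0791 -0.0105  0.2479] tool-z turn -76.61 | at [ 614.6 -335.6  298.8] yaw 103.69 tilt [-0.02  0.01] j6 -1.06 t 25.1
```

```bash
python3 -m pendant '[[0.0396,-0.0055,0,0,0,0,0.05],[0.0396,-0.0055,0,0,0,0,0.05],[0,0,0.02,0,0,-8.51,0.05],[0,0,0.02,0,0,-8.51,0.05],[0,0,0.02,0,0,-8.51,0.05],[0,0,0.02,0,0,-8.51,0.05],[0,0,0.02,0,0,-8.51,0.05],[0,0,0.02,0,0,-8.51,0.05],[0,0,0.02,0,0,-8.51,0.05],[0,0,0.02,0,0,-8.51,0.05],[0,0,0.02,0,0,-8.51,0.05],[0,0,0,0,0,0,0.05]]'; python3 - <<'E'
from h import *
avg((540.1,-364.7,51),180.3,4)
d=grab("wrist"); crop(d,(140,20,420,230),"sh2",2.8)
E
```

```text
clock: 26.3
position: [538.9, -363.8, 116.0]
ee_rot: [0.709, -0.705, -0.003, 0.001]
contact_force: [-0.5, -0.7, 0.3]
gripper_width: 50.0
grasp_force: 0.0
mean [ 540.87 -365.33  119.53] std [0.53 0.48 0.99] yaw -179.85 std 0.01 shift [-0.73  0.94 68.52] turn -0.15
```

View pics/sh2.png

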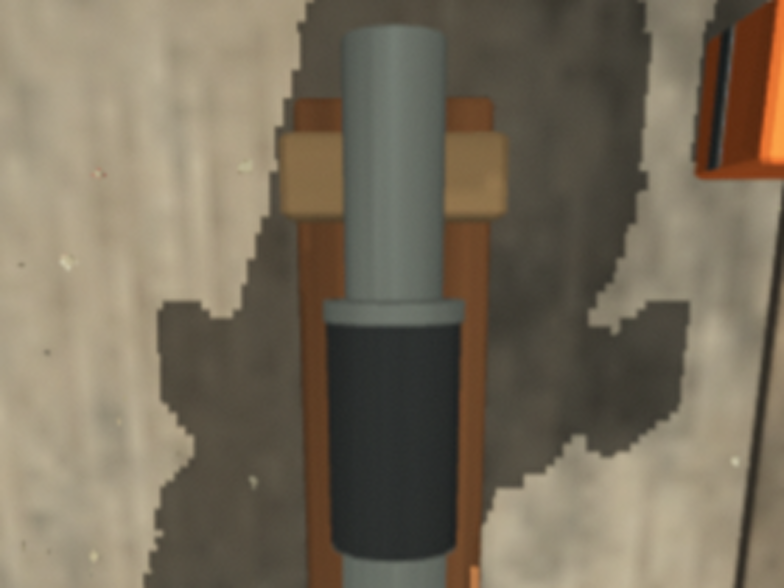

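The shaft is aligned and centred (crop column 394 from top to bottom). Descending onto the flats.

```bash
python3 -m pendant '[[-0.0007,0.0009,0.03,0,0,-0.15,0.05],[0,0,0.03,0,0,0,0.05],[0,0,0.0085,0,0,0,0.05],[0,0,0,0,0,0,0.05],[0,0,0,0,0,0,0.05]]';python3 -c "
from h import *
avg((540.1,-364.7,51),180.3,4)"
```

```text
clock: 27.05
position: [540.5, -365.9, 52.0]
ee_rot: [0.709, -0.705, 0.001, -0.0]
contact_force: [-0.3, 0.2, 0.2]
gripper_width: 49.8
grasp_force: 0.0
mean [ 540.49 -365.78   52.21] std [0.17 0.11 0.18] yaw -179.64 std 0.00 shift [-1.09  0.39  1.2 ] turn 0.06
```

```bash
python3 -m pendant '[[-0.0008,0.0004,0.0012,0,0,0,0.05],[0,0,0,0,0,0,0.05],[0,0,0,0,0,0,0.01],[0,0,0,0,0,0,0.01],[0,0,0,0,0,0,0.01],[0,0,0,0,0,0,0.01],[0,0,0,0,0,0,0.01],[0,0,0,0,0,0,0.01],[0,0,0,0,0,0,0.01]]';python3 -c "
from h import *
avg((540.1,-364.7,51),180.3,3)"
```

```text
clock: 28.15
position: [540.4, -364.6, 49.6]
ee_rot: [0.709, -0.705, 0.001, -0.001]
contact_force: [4.1, 1.0, -0.4]
gripper_width: 20.9
grasp_force: 61.0
mean [ 540.44 -364.59   49.56] std [0.01 0.01 0.  ] yaw -179.61 std 0.00 shift [ 0.11  0.33 -1.44] turn 0.09
```

```bash
python3 -m pendant '[[0,0,-0.015,0,0,0,0.01],[0,0,-0.03,0,0,0,0.01],[0,0,-0.04,0,0,0,0.01],[0,0,-0.04,0,0,-6.65,0.01],[0,0,-0.04,0,0,-6.65,0.01],[0,0,-0.025,0,0,0,0.01]]'; python3 -m pendant '[[-0.03,-0.0066,0,0,0,0,0.01],[-0.044,-0.0097,0,0,0,0,0.01],[-0.044,-0.0097,0,0,0,0,0.01],[-0.044,-0.0097,0,0,0,0,0.01],[-0.044,-0.0097,0,0,0,0,0.01],[-0.044,-0.0097,0,0,0,0,0.01],[-0.044,-0.0097,0,0,0,0,0.01],[-0.03,-0.0066,0,0,0,0,0.01],[-0.0282,-0.006,0,0,0,0,0.01],[0,0,0,0,0,0,0.01],[0,0,0,0,0,0,0.01],[0,0,0,0,0,0,0.01]]';python3 -c "
from h import *
avg((532.8,-4,79.6),193.65,5)"
```

```text
clock: 28.9
position: [537.2, -364.3, 240.6]
ee_rot: [0.786, -0.618, -0.001, 0.0]
contact_force: [1.7, -0.2, -7.1]
gripper_width: 21.0
grasp_force: 60.5
clock: 30.1
position: [529.5, -4.9, 237.9]
ee_rot: [0.786, -0.618, -0.001, 0.002]
contact_force: [-0.2, 0.2, -8.3]
gripper_width: 21.1
grasp_force: 60.3
mean [530.41  -4.98 238.61] std [0.32 0.12 0.26] yaw -166.43 std 0.01 shift [ -0.37  -2.68 159.01] turn -0.08
```

```bash
python3 -m pendant '[[-0.0004,-0.0027,0.03,0,0,-0.1,0.01],[0,0,0.04,0,0,0,0.01],[0,0,0.04,0,0,0,0.01],[0,0,0.02,0,0,0,0.01],[0,0,0,0,0,0,0.01],[0,0,0,0,0,0,0.01]]';python3 - <<'E'
from h import *
avg((532.8,-4,79.6),193.65,5)
d=grab("wrist"); crop(d,(140,20,420,230),"sh3",2.8)
import pickle; pickle.dump(d,open("sh3.pkl","wb"))
E
```

```text
clock: 30.95
position: [534.7, -3.1, 109.9]
ee_rot: [0.787, -0.617, 0.001, -0.0]
contact_force: [0.5, 0.4, -6.5]
gripper_width: 21.0
grasp_force: 60.5
mean [535.03  -2.75 111.  ] std [0.34 0.06 0.18] yaw -166.23 std 0.01 shift [ 0.68  2.56 31.39] turn 0.12
```

View pics/sh3.png

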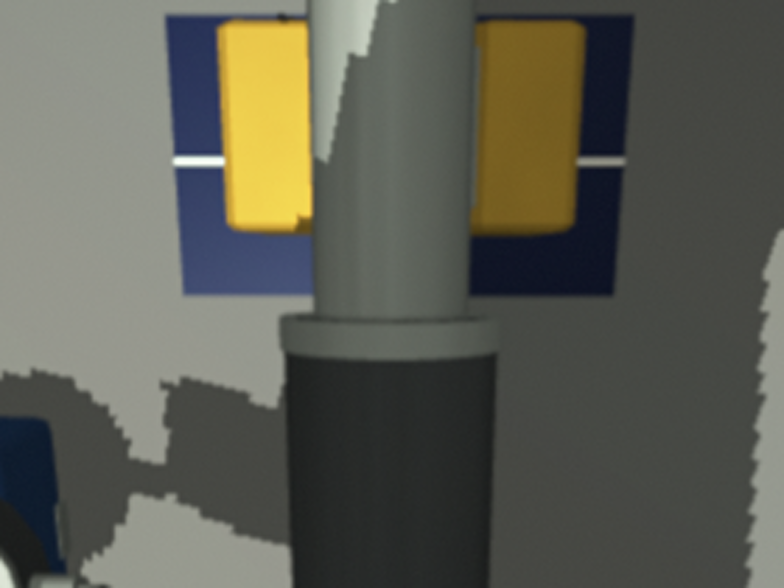

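Shaft is parallel to the Vs; its axis at crop 391 against V centre 401 agrees with the computed 2.6 mm sideways correction. Checking the axial position from the step corners (281,318)/(497,318).

```bash
python3 - <<'E'
from h import *
import pickle; d=pickle.load(open("sh3.pkl","rb"))
f=lambda x,y:(140+(x+.5)/2.8-.5,20+(y+.5)/2.8-.5)
u=np.array([-.236,.9718]); v=np.array([.9718,.236]); m0=np.array([536.85,-20.55])
def pl(p,z): w=plane(d,[f(*p)],z)[0,:2]-m0; return (w@v).round(2),(w@u).round(2)
print("step",pl((281,320),106.4),pl((497,320),106.4),"top",pl((390,318),120))
print("ydl",pl((218,24),74),pl((230,232),74),pl((586,24),74),pl((575,234),74))
print("cross",pl((200,161),30),pl((600,161),30),"patch",pl((168,16),30),pl((633,16),30),pl((183,295),30),pl((614,295),30))
E
```

```text
step (np.float64(15.56), np.float64(-50.0)) (np.float64(-12.32), np.float64(-50.02)) top (np.float64(1.44), np.float64(-51.16))
ydl (np.float64(27.28), np.float64(-90.74)) (np.float64(27.05), np.float64(-61.41)) (np.float64(-27.58), np.float64(-90.71)) (np.float64(-27.8), np.float64(-61.12))
cross (np.float64(39.77), np.float64(-75.73)) (np.float64(-40.18), np.float64(-75.74)) patch (np.float64(44.26), np.float64(-101.36)) (np.float64(-44.64), np.float64(-101.31)) (np.float64(44.93), np.float64(-49.84)) (np.float64(-44.91), np.float64(-49.9))
```

```bash
python3 -m pendant '[[0.0012,0.002,0.01,0,0,0.1,0.01],[0,0,0.01,0,0,0,0.01],[0,0,0.005,0,0,0,0.01],[0,0,0,0,0,0,0.01],[0,0,0,0,0,0,0.01]]';python3 - <<'E'
from h import *
avg((532.8,-4,79.6),193.65,4); print(arm.read_state()["contact_force"])
d=grab("wrist"); crop(d,(140,20,420,230),"sh4",2.8)
E
```

```text
clock: 31.75
position: [532.0, -4.6, 83.8]
ee_rot: [0.786, -0.618, -0.0, 0.0]
contact_force: [0.5, -0.3, -7.2]
gripper_width: 20.9
grasp_force: 60.5
mean [532.28  -4.49  84.36] std [0.03 0.02 0.13] yaw -166.33 std 0.00 shift [-0.36 -0.62  4.76] turn 0.02
[-0.75292264  0.78973936 -7.86001545]
```

View pics/sh4.png

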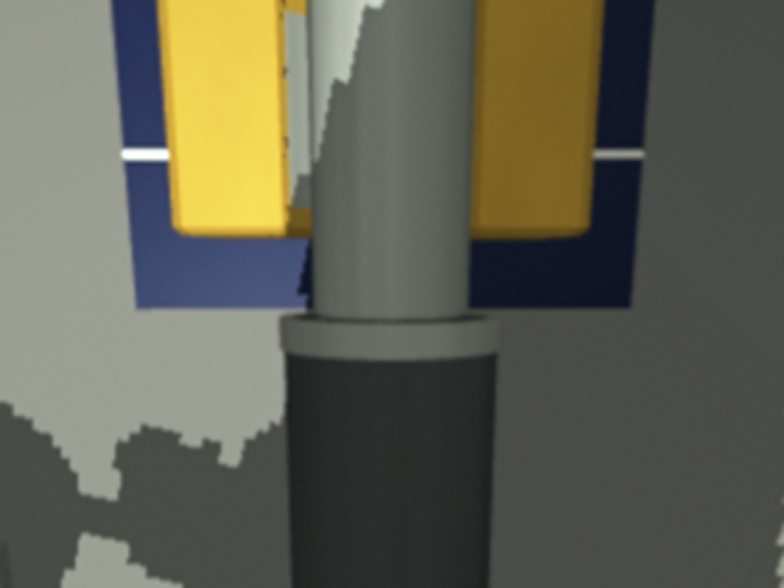

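```bash
python3 -m pendant '[[0,-0.0009,0,0,0,0,0.01],[0,0,0.002,0,0,0,0.01],[0,0,0,0,0,0,0.01],[0,0,0,0,0,0,0.01]]'; python3 -m pendant '[[0,0,0.001,0,0,0,0.01],[0,0,0,0,0,0,0.01]]'; python3 -m pendant '[[0,0,0.001,0,0,0,0.01],[0,0,0,0,0,0,0.01]]'
```

```text
clock: 32.4
position: [532.7, -4.4, 82.0]
ee_rot: [0.786, -0.618, -0.0, 0.0]
contact_force: [0.1, 0.4, -8.3]
gripper_width: 21.4
grasp_force: 60.6
clock: 32.6
position: [532.7, -4.4, 81.0]
ee_rot: [0.786, -0.618, -0.0, 0.0]
contact_force: [-0.8, -0.6, -7.3]
gripper_width: 20.9
grasp_force: 60.6
clock: 32.8
position: [532.7, -4.4, 80.0]
ee_rot: [0.786, -0.618, -0.0, 0.0]
contact_force: [0.6, 0.1, -7.7]
gripper_width: 21.3
grasp_force: 60.6
```

```bash
python3 -m pendant '[[0,0,0.0007,0,0,0,0.01],[0,0,0,0,0,0,0.01]]'; python3 -m pendant '[[0,0,0.0007,0,0,0,0.01],[0,0,0,0,0,0,0.01]]'
```

```text
clock: 33.0
position: [532.9, -4.3, 79.4]
ee_rot: [0.786, -0.618, 0.0, -0.0]
contact_force: [0.4, 0.1, -8.1]
gripper_width: 21.3
grasp_force: 60.6
clock: 33.2
position: [533.0, -4.4, 79.1]
ee_rot: [0.786, -0.618, 0.0, -0.0]
contact_force: [-0.5, 0.4, -4.7]
gripper_width: 20.9
grasp_force: 61.1
```

```bash
python3 -m pendant '[[0,0,0.0005,0,0,0,0.01],[0,0,0,0,0,0,0.01]]'; python3 -m pendant '[[0,0,0.0005,0,0,0,0.01],[0,0,0,0,0,0,0.01]]'; python3 -c "
from h import *
print(arm.read_state()['wrist_torque'])"
```

```text
clock: 33.4
position: [533.1, -4.4, 79.0]
ee_rot: [0.786, -0.618, 0.0, -0.0]
contact_force: [-2.1, -1.0, 0.8]
gripper_width: 20.9
grasp_force: 61.6
clock: 33.6
position: [533.2, -4.4, 78.9]
ee_rot: [0.786, -0.618, 0.001, -0.0]
contact_force: [-4.1, -0.8, 5.0]
gripper_width: 21.1
grasp_force: 62.4
[0.01625129 0.96572416 0.30686815]
```

```bash
python3 -m pendant '[[0,0,0,0,0,0,0.036],[0,0,0,0,0,0,0.036],[0,0,0,0,0,0,0.036],[0,0,0,0,0,0,0.036],[0,0,-0.02,0,0,0,0.036],[0,0,-0.03,0,0,0,0.036],[0,0,-0.05,0,0,0,0.036],[0,0,-0.05,0,0,0,0.036],[0,0,-0.05,0,0,0,0.036],[0,0,-0.05,0,0,0,0.036],[0,0,-0.04,0,0,0,0.036],[0,0,0,0,0,0,0.036]]'; python3 -m pendant '[[-0.05,0.02,0,0,0,0,0.036],[-0.04,0.02,0,0,0,0,0.036],[0,0,0,0,0,0,0.036],[0,0,0,0,0,0,0.036]]'; python3 - <<'E'
from h import *
d=grab("wrist","ins"); d2=grab("side"); crop(d2,(150,130,330,265),"s2",4)
goto((0,0,0))
E
```

```text
clock: 34.8
position: [535.1, -4.4, 374.9]
ee_rot: [0.786, -0.618, 0.005, -0.005]
contact_force: [-0.2, -0.0, -0.0]
gripper_width: 36.0
grasp_force: 0.0
clock: 35.2
position: [474.5, 71.1, 367.7]
ee_rot: [0.787, -0.617, 0.0, -0.0]
contact_force: [-0.0, 0.2, -0.4]
gripper_width: 35.9
grasp_force: 0.0
shift [-0.0438  0.4783  0.3676] | at [475.2  70.2 367.4] yaw -166.36 tilt [-0.02 -0.01] j6 -0.25 t 35.3
```

View pics/ins.png

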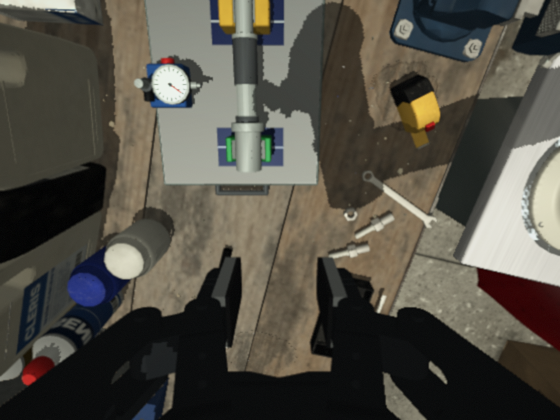

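The shaft is seated: thick end in green at (248,148), thin end in yellow at (243,12), and the gauge is undisturbed. Viewing budget is used up, so I'll measure numerically from here. Moving the camera over the marker.

```bash
python3 - <<'E'
from h import *
d=grab("wrist"); u=np.array([-.236,.9718]); m0=np.array([536.85,-20.55]); v=np.array([.9718,.236])
g=cv2.cvtColor(d["image"],cv2.COLOR_RGB2GRAY)
for z,x in((89,0),):
    ys=np.arange(-70,112,2.); P=np.c_[m0+ys[:,None]*u+x*v,np.full(len(ys),z)]; q=proj(d,P)
    print([(int(y),int(g[int(round(b)),int(round(a))])) if 0<=b<419 and 0<=a<559 else None for y,(a,b) in zip(ys,q)])
E
python3 -m pendant '[[-0.039,-0.014,0.0153,0,0,0,0.04],[-0.039,-0.014,0.0153,0,0,0,0.04],[-0.039,-0.014,0.0153,0,0,0,0.04],[-0.039,-0.014,0.0153,0,0,0,0.04],[-0.039,-0.014,0.0153,0,0,0,0.04],[-0.039,-0.014,0.0153,0,0,0,0.04],[-0.039,-0.014,0.0153,0,0,0,0.04],[0,0,0,0,0,0,0.04],[0,0,0,0,0,0,0.04],[0,0,0,0,0,0,0.04]]'
python3 - <<'E'
from h import *
import pickle
d=grab("wrist","mk"); pickle.dump(d,open("mk.pkl","wb"))
hsv=cv2.cvtColor(d["image"],cv2.COLOR_RGB2HSV)
red=((hsv[...,0]<8)|(hsv[...,0]>172))&(hsv[...,1]>150)&(hsv[...,2]>60); red=(red*255).astype(np.uint8)
for a,c,k in blobs(red,80):
    print("red",a,c.round(),plane(d,c,8).round(1),rect(d,(k*255).astype(np.uint8),8))
blk=((hsv[...,2]<45)*255).astype(np.uint8); blk[300:]=0
for a,c,k in blobs(blk,60):
    print("blk",a,c.round(),plane(d,c,8).round(1),rect(d,(k*255).astype(np.uint8),8))
print(d["xyz"].round()); goto((0,0,0))
E
```

```text
[(-70, 184), (-68, 185), (-66, 185), (-64, 186), (-62, 185), (-60, 185), (-58, 185), (-56, 185), (-54, 185), (-52, 183), (-50, 193), (-48, 115), (-46, 75), (-44, 76), (-42, 76), (-40, 79), (-38, 78), (-36, 79), (-34, 80), (-32, 81), (-30, 82), (-28, 81), (-26, 82), (-24, 81), (-22, 82), (-20, 80), (-18, 81), (-16, 80), (-14, 84), (-12, 83), (-10, 84), (-8, 85), (-6, 84), (-4, 85), (-2, 82), (0, 154), (2, 197), (4, 198), (6, 198), (8, 198), (10, 198), (12, 201), (14, 200), (16, 201), (18, 202), (20, 203), (22, 203), (24, 204), (26, 205), (28, 204), (30, 206), (32, 207), (34, 154), (36, 82), (38, 87), (40, 88), (42, 138), (44, 206), (46, 208), (48, 214), (50, 212), (52, 180), (54, 182), (56, 187), (58, 188), (60, 189), (62, 191), (64, 192), (66, 193), (68, 195), (70, 197), (72, 198), (74, 199), (76, 200), (78, 201), (80, 202), (82, 204), (84, 205), (86, 203), (88, 203), (90, 203), (92, 202), (94, 203), (96, 203), (98, 193), (100, 180), (102, 170), (104, 170), (106, 170), (108, 170), (110, 171)]
clock: 36.35
position: [506.4, 357.8, 260.8]
ee_rot: [0.786, -0.619, 0.0, 0.0]
contact_force
[... 494 characters left out ...]
3. 159.] [[311.1 287.    8. ]] (array([309.7, 294.7]), 147.1, 82.4, 0.12)
blk 1585 [ 72. 141.] [[737.3 368.9   8. ]] (array([741.4, 369.3]), 72.6, 65.1, 22.71)
blk 787 [106. 135.] [[702.5 354.3   8. ]] (array([703.6, 353.9]), 51.8, 29.1, 23.42)
blk 618 [201. 281.] [[571.6 506.6   8. ]] (array([570. , 499.1]), 75.1, 25.5, -1.83)
blk 470 [230. 283.] [[535.4 501.5   8. ]] (array([538.9, 496.4]), 58.3, 20.5, 11.34)
blk 480 [328. 283.] [[415.2 472.5   8. ]] (array([417.7, 468.2]), 60.5, 20.8, 25.54)
blk 357 [354. 285.] [[382.  467.7   8. ]] (array([382. , 466.3]), 50.2, 19.7, 30.01)
[524. 284. 378.]
shift [0.2291 0.5763 0.2608] | at [506.4 357.7 261.3] yaw -166.44 tilt [0.04 0.03] j6 -0.64 t 36.4
```

Shaft axial check: features are at 0, 34, 42 and 52 mm, as wanted. Marker centre is (523.1,281.7), lying at 88.2°.

```bash
python3 -m pendant '[[0.039,0.0008,0.03,0,0,0,0.04],[0.039,0.0008,0.03,0,0,0,0.04],[0,0,0.04,0,0,7.7,0.04],[0,0,0.04,0,0,7.7,0.04],[0,0,0.04,0,0,0,0.04],[0,0,0,0,0,0,0.04],[0,0,0,0,0,0,0.04],[0,0,0,0,0,0,0.04]]'; python3 -c "
from h import *
avg((523.1,281.7,29.5),178.2,3)"
```

```text
clock: 37.2
position: [524.2, 283.6, 83.7]
ee_rot: [-0.696, 0.718, -0.0, 0.003]
contact_force: [0.8, -0.9, 0.1]
gripper_width: 40.1
grasp_force: 0.0
mean [523.79 283.67  83.44] std [0.22 0.07 0.27] yaw 178.28 std 0.00 shift [ 2.16  0.81 53.93] turn 0.08
```

```bash
python3 -m pendant '[[0.0021,0.0008,0.03,0,0,0,0.04],[0,0,0.0205,0,0,0,0.04],[0,0,0,0,0,0,0.04],[0,0,0,0,0,0,0.005],[0,0,0,0,0,0,0.005],[0,0,0,0,0,0,0.005],[0,0,0,0,0,0,0.005],[0,0,0,0,0,0,0.005],[0,0,0,0,0,0,0.005],[0,0,0,0,0,0,0.005],[0,0,0,0,0,0,0.005]]'; python3 -c "
from h import *
avg((523.1,281.7,29.5),178.2,3)"
```

```text
clock: 38.45
position: [522.7, 281.6, 32.1]
ee_rot: [-0.697, 0.718, -0.0, 0.002]
contact_force: [-1.0, 0.3, 6.2]
gripper_width: 12.0
grasp_force: 60.6
mean [522.67 281.59  32.07] std [0.01 0.01 0.02] yaw 178.30 std 0.00 shift [-0.12 -0.42  2.57] turn 0.10
```

```bash
python3 -m pendant '[[0,0,-0.02,0,0,0,0.005],[0,0,-0.045,0,0,0,0.005],[0,0,-0.045,0,0,-7.67,0.005],[0,0,-0.045,0,0,-7.68,0.005],[0,0,-0.013,0,0,0,0.005]]'; python3 -m pendant '[[0.0424,0.0147,0,0,0,0,0.005],[0.0424,0.0147,0,0,0,0,0.005],[0.0424,0.0147,0,0,0,0,0.005],[0.0424,0.0147,0,0,0,0,0.005],[0.0424,0.0147,0,0,0,0,0.005],[0.0424,0.0147,0,0,0,0,0.005],[0.0424,0.0147,0,0,0,0,0.005],[0,0,0,0,0,0,0.005],[0,0,0,0,0,0,0.005],[0,0,0,0,0,0,0.005],[0,0,0,0,0,0,0.005]]'; python3 -c "
from h import *
avg((493.1,-31.2,62),193.65,5)"
```

```text
clock: 39.1
position: [523.7, 282.1, 204.5]
ee_rot: [0.787, -0.617, 0.001, -0.005]
contact_force: [0.2, 1.0, 1.1]
gripper_width: 12.3
grasp_force: 59.8
clock: 40.2
position: [491.7, -31.0, 198.0]
ee_rot: [0.786, -0.618, -0.0, -0.0]
contact_force: [-0.4, -0.5, -0.2]
gripper_width: 12.3
grasp_force: 59.8
mean [491.63 -31.12 198.06] std [0.04 0.16 0.02] yaw -166.31 std 0.01 shift [  0.42  -1.43 136.06] turn 0.04
```

```bash
python3 -m pendant '[[0.0004,-0.0014,0,0,0,0,0.005],[0,0,0.035,0,0,0,0.005],[0,0,0.04,0,0,0,0.005],[0,0,0.03,0,0,0,0.005],[0,0,0.02,0,0,0,0.005],[0,0,0,0,0,0,0.005],[0,0,0,0,0,0,0.005],[0,0,0,0,0,0,0.005]]'; python3 -c "
from h import *
avg((493.1,-31.2,62),193.65,5)"
```

```text
clock: 41.25
position: [494.1, -31.8, 74.5]
ee_rot: [0.786, -0.618, 0.001, -0.001]
contact_force: [-0.2, -0.5, 0.4]
gripper_width: 12.7
grasp_force: 59.8
mean [493.71 -31.88  74.34] std [0.24 0.05 0.21] yaw -166.38 std 0.01 shift [-0.81  0.46 12.33] turn -0.03
```

```bash
python3 -m pendant '[[-0.0008,0.0004,0.006,0,0,0,0.005],[0,0,0.004,0,0,0,0.005],[0,0,0.001,0,0,0,0.005],[0,0,0,0,0,0,0.005],[0,0,0,0,0,0,0.005]]'; python3 -m pendant '[[0,0,0.001,0,0,0,0.005],[0,0,0,0,0,0,0.005]]';python3 -m pendant '[[0,0,0.0007,0,0,0,0.005],[0,0,0,0,0,0,0.005]]'
```

```text
clock: 42.0
position: [490.3, -32.0, 61.6]
ee_rot: [0.786, -0.619, -0.002, 0.002]
contact_force: [-5.2, -1.3, 4.1]
gripper_width: 12.3
grasp_force: 63.7
clock: 42.2
position: [490.1, -32.1, 61.1]
ee_rot: [0.786, -0.619, -0.002, 0.002]
contact_force: [-7.5, -1.0, 8.0]
gripper_width: 12.0
grasp_force: 63.7
clock: 42.4
position: [490.1, -32.1, 61.1]
ee_rot: [0.786, -0.619, -0.001, 0.002]
contact_force: [-10.1, -0.8, 14.4]
gripper_width: 12.2
grasp_force: 64.3
```

```bash
python3 -m pendant '[[0,0,-0.001,0,0,0,0.005],[0,0,0,0,0,0,0.026],[0,0,0,0,0,0,0.026],[0,0,0,0,0,0,0.026],[0,0,0,0,0,0,0.026]]'; python3 -m pendant '[[0,0,-0.015,0,0,0,0.026],[0,0,-0.03,0,0,0,0.026],[0,0,-0.05,0,0,0,0.026],[0,0,-0.05,0,0,0,0.026],[0,0,-0.05,0,0,0,0.026],[-0.03,0.01,-0.05,0,0,0,0.026],[-0.04,0.01,0,0,0,0,0.026],[0,0,0,0,0,0,0.026],[0,0,0,0,0,0,0.026],[0,0,0,0,0,0,0.026]]'
python3 - <<'E'
from h import *
d=grab("wrist"); u=np.array([-.236,.9718]); m0=np.array([536.85,-20.55]); v=np.array([.9718,.236])
hsv=cv2.cvtColor(d["image"],cv2.COLOR_RGB2HSV); g=cv2.cvtColor(d["image"],cv2.COLOR_RGB2GRAY)
red=(((hsv[...,0]<8)|(hsv[...,0]>172))&(hsv[...,1]>150)&(hsv[...,2]>50)).astype(np.uint8)*255
for a,c,k in blobs(red,150):
    w=plane(d,c,38)[0,:2]-m0; r=rect(d,(k*255).astype(np.uint8),38); w=r[0]-m0; print("red",a,c.round(),"plate x %.1f y %.1f"%(w@v-15,w@u),r)
blk=((hsv[...,2]<45)*255).astype(np.uint8); blk[300:]=0
for a,c,k in blobs(blk,80):
    r=rect(d,(k*255).astype(np.uint8),38); w=r[0]-m0
    if abs(w@v)<100 and abs(w@u)<120: print("blk",a,c.round(),"plate x %.1f y %.1f"%(w@v-15,w@u),r)
ys=np.arange(-60,108,2.); q=proj(d,np.c_[m0+ys[:,None]*u,np.full(len(ys),89)])
print([(int(y),int(g[int(round(b)),int(round(a))])) for y,(a,b) in zip(ys,q) if 0<=b<419 and 0<=a<559])
for n,lo,hi in(("green",(45,80,30),(85,255,200)),("yellow",(20,140,60),(34,255,255))):
    for a,c,k in blobs(mask(d,lo,hi),100):
        w=plane(d,c,74)[0,:2]-m0; print(n,a,c.round(),"x %.1f y %.1f"%(w@v-15,w@u))
print(d["xyz"].round(),arm.read_state()["contact_force"].round(1)); goto((0,0,0))
E
```

```text
clock: 42.9
position: [486.3, -33.7, 60.6]
ee_rot: [0.785, -0.62, -0.004, 0.005]
contact_force: [-12.3, -6.5, 10.7]
gripper_width: 25.8
grasp_force: 0.0
clock: 43.9
position: [459.3, 27.5, 298.1]
ee_rot: [0.786, -0.618, -0.0, 0.0]
contact_force: [0.5, -1.1, 0.4]
gripper_width: 26.1
grasp_force: 0.0
red 648 [266. 140.] plate x -64.7 y 22.7 (array([483.2, -10.2]), 76.4, 10.1, 13.05)
red 245 [543. 356.] plate x -440.0 y 310.1 (array([ 50.7, 180.5]), 87.6, 11.4, 63.2)
blk 137 [244.  31.] plate x -45.1 y -87.6 (array([ 528.3, -112.8]), 23.7, 7.0, 19.2)
blk 310 [228.  85.] plate x -27.3 y -30.1 (array([532. , -52.7]), 60.8, 14.7, 13.33)
blk 583 [265.  83.] plate x -65.4 y -38.8 (array([497. , -70.2]), 44.9, 14.2, 13.16)
blk 197 [147. 107.] plate x 64.2 y -16.0 (array([617.6, -17.4]), 23.1, 16.3, 49.4)
blk 135 [151. 135.] plate x 63.2 y 15.5 (array([609.2,  13. ]), 18.6, 11.6, -9.65)
blk 276 [245. 176.] plate x -37.7 y 68.2 (array([498.7,  40.4]), 38.0, 18.7, 12.07)
[(-60, 191), (-58, 192), (-56, 191), (-54, 192), (-52, 161), (-50, 196), (-48, 144), (-46, 74), (-44, 76), (-42, 76), (-40, 77
[... 422 characters left out ...]
40, 72), (42, 83), (44, 180), (46, 193), (48, 204), (50, 204), (52, 186), (54, 209), (56, 212), (58, 211), (60, 211), (62, 210), (64, 210), (66, 209), (68, 214), (70, 213), (72, 211), (74, 210), (76, 209), (78, 208), (80, 207), (82, 205), (84, 206), (86, 203), (88, 202), (90, 201), (92, 200), (94, 198), (96, 198), (98, 195), (100, 176), (102, 164), (104, 158), (106, 136)]
green 360 [242. 188.] x -40.7 y 67.9
green 227 [198. 192.] x 6.8 y 71.9
yellow 650 [189.  38.] x 3.9 y -75.1
yellow 761 [232.  39.] x -36.0 y -74.3
yellow 1572 [418. 152.] x -222.8 y 30.2
[477. -47. 415.] [ 0.1  0.6 -0.7]
shift [-0.0813  0.4525  0.2985] | at [459.3  27.3 297.9] yaw -166.44 tilt [-0.07 -0.04] j6 -0.18 t 44.0
```

Marker spans plate y -61 to +61 at x ≈ -65, parallel within 0.5°. There was some sideways force at release, so I'll check from directly above that the shaft and blocks didn't shift.

```bash
python3 -m pendant '[[-0.0056,-0.0321,0,0,0,0,0.026],[-0.0056,-0.0321,0,0,0,0,0.026],[0,0,0,0,0,0,0.026],[0,0,0,0,0,0,0.026],[0,0,0,0,0,0,0.026],[0,0,0,0,0,0,0.026]]'
cat > fin.py <<'E'
from h import *
d=grab("wrist"); u=np.array([-.236,.9718]); m0=np.array([536.85,-20.55]); v=np.array([.9718,.236])
print("cam plate",(d["xyz"][:2]-m0)@v-15,(d["xyz"][:2]-m0)@u)
pf=lambda r:"x %.1f y %.1f"%((r[0]-m0)@v-15,(r[0]-m0)@u)
m=mask(d,(108,90,30),(130,255,150)); 
for y in(76,-76):
    q=proj(d,[[*(m0+y*u),30]])[0].astype(int); k=np.zeros_like(m); cv2.circle(k,tuple(int(t) for t in q),62,255,-1)
    r=rect(d,cv2.morphologyEx(m&k,cv2.MORPH_OPEN,np.ones((2,2))),30); print("patch",pf(r),r)
    lo,hi=((45,80,30),(85,255,200)) if y>0 else ((20,140,60),(34,255,255))
    r=rect(d,cv2.morphologyEx(mask(d,lo,hi)&k,cv2.MORPH_OPEN,np.ones((2,2))),74); print("block",pf(r),r)
g=cv2.cvtColor(d["image"],cv2.COLOR_RGB2GRAY).astype(np.float32)
for y in(-92,-60,-40,-25,-10,17,47,58,95):
    xs=np.arange(-45,15,.5); q=proj(d,np.c_[m0+y*u+(xs[:,None]+15)*v,np.full(len(xs),75)]).astype(np.float32)
    p=cv2.remap(g,q[None,:,0],q[None,:,1],cv2.INTER_LINEAR)[0]; e=np.gradient(cv2.GaussianBlur(p[None],(5,1),1)[0])
    i=sorted(np.argsort(-abs(e))[:8]); print(y,[(float(xs[j]),int(e[j])) for j in i])
E
python3 fin.py
```

```text
clock: 44.55
position: [518.2, 53.1, 298.7]
ee_rot: [0.786, -0.619, -0.0, 0.0]
contact_force: [0.7, 0.0, -0.6]
gripper_width: 26.3
grasp_force: 0.0
cam plate -16.352381814881415 -0.10717967921039666
patch x -16.3 y 76.9 (array([517.4,  53.9]), 86.7, 48.6, -75.93)
block x -17.1 y 72.6 (array([517.7,  49.5]), 55.4, 35.7, -76.51)
patch x -15.9 y -75.3 (array([553.7, -93.9]), 88.3, 49.7, -76.52)
block x -16.0 y -72.6 (array([553. , -91.3]), 55.2, 34.7, -75.57)
-92 [(-29.5, -10), (-29.0, -13), (-28.5, -13), (-28.0, -11), (-24.5, 11), (-24.0, 12), (-23.5, 11), (-23.0, 9)]
-60 [(-25.0, 10), (-24.5, 11), (-24.0, 11), (-23.5, 10), (-7.0, -11), (-6.5, -14), (-6.0, -14), (-5.5, -11)]
-40 [(-29.5, -7), (-15.5, 7), (-3.0, 7), (-2.5, 13), (-2.0, 18), (-1.5, 18), (-1.0, 15), (-0.5, 9)]
-25 [(-16.5, 8), (-16.0, 8), (-3.0, 8), (-2.5, 15), (-2.0, 20), (-1.5, 20), (-1.0, 15), (-0.5, 8)]
-10 [(-13.0, 8), (-12.5, 9), (-12.0, 9), (10.5, 12), (11.0, 16), (11.5, 17), (12.0, 14), (12.5, 8)]
17 [(-30.0, -11), (-29.5, -16), (-29.0, -18), (-28.5, -15), (-28.0, -10), (-4.0, 13), (-3.5, 14), (-3.0, 13)]
47 [(-36.0, 14), (-35.5, 15), (-35.0, 14), (-34.5, 11), (2.5, -10), (3.0, -12), (3.5, -13), (4.0, -10)]
58 [(-32.0, 10), (-31.5, 12), (-31.0, 12), (-30.5, 11), (-1.0, -11), (-0.5, -13), (0.0, -13), (0.5, -11)]
95 [(-33.0, -9), (-32.5, -14), (-32.0, -16), (-31.5, -12), (-29.5, 6), (-0.5, 7), (0.0, 8), (0.5, 7)]
```

The shaft axis is on the line to within about 0.5 mm. Both blocks are within about 1 mm of their crosses and square, and the marker is parallel in front. Handing in.

```bash
python3 -c "
from bench import arm
print(arm.job_done(), arm.read_state()['clock'])"
```

```text
the job is handed in; nothing more can be done
the job is handed in; nothing more can be done
```

The job is handed in at about 45 s: both V-blocks are within about 1 mm of their crosses, the shaft is seated with its journals centred, the marker lies parallel about 50 mm in front of the shaft axis, and I never moved the arm into the gauge's space; one loose end is that when I released the marker the gripper read about 14 N sideways from a contact I couldn't identify, and a check afterwards showed no detectable shift.

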